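Turn the shut sample tray over on its board

ROBOT

A 7-joint arm with a two-finger parallel gripper is mounted at the origin on the work surface. World frame = base frame: x ahead of the robot, y to its left, z up, the work surface at z = 0. Lengths are in m, angles in rad, forces in N, time in s.
With the tool pointing down it reaches from about 0.425 to 0.95 m from the base axis. Payload 16.7 kg.
Tool frame: the origin (TCP) lies at the very end of the fingers, on their centre line; the grasp point (between the pads) lies 19 mm behind it; z points along the fingers, y is the direction in which the jaws open and shut (so a half turn about z gives the same grasp; the last joint's range is limited). The gripper opens to 94 mm and grips with 3 to 60 N. Pads are 16 mm wide; open, the fingers measure 119 mm over their backs; the gripper's body (75 mm by 177 mm) begins 78 mm behind the grasp point.
Start: joints at [-0.149, 0.426, 0.074, 1.606, -0.034, 1.111, -0.067], TCP at [0.675, -0, 0.205] pointing down, gripper open.
Joint ranges: [-2.85, 2.85], [-0.5, 2.14], [-1.23, 1.37], [0.21, 2.46], [-1.02, 4.16], [0.16, 2.05], [-2.73, 2.73]. Speed limits (rad/s): [1.89, 1.89, 2.39, 2.39, 3.01, 3.01, 3.01].

INTERFACE

Orientations are given as a 3x3 rotation matrix whose columns are the frame's x, y, z axes.
In Python, from station import read_state, get_image, calibration, finish_job gives the robot as it stands.
- The arm moves only by the shell command python3 -m crank 'ROWS' [FORCE]. ROWS is JSON, one flat list of numbers, 7 for each row, row after row: the shift along the tool's x, y, z in m, then the turn, a rotation vector about the tool's x, y, z in degrees, then the finger opening in m, from 0 to 0.094. In form: [x, y, z, ax, ay, az, jaw, x, y, z, ax, ay, az, jaw, ...]. A call has 1 to 12 rows; each row shifts and turns the commanded pose from where the row before left it, along the tool's axes as they then stand; what a row does not reach is not made up. A row lasts 1/8 s, in which the tool goes at most 62.5 mm and 10.7 degrees, less where a joint would pass 70% of its speed; a pose out of reach is approached as far as the arm can. A call with a gripper value outside its range is refused whole. The fingers move at their own pace and stop on an object; FORCE is the grip in N (left out, the last holds). Time passes only in rows, so rows that do not move let the fingers close. It gives the time, the measured TCP pose, the force and the opening at its end, in the units of the state.
- read_state(): the state, without advancing time (a new reading comes with each control period).
- get_image(name): name is "scene" or "side" or "wrist"; returns (picture, depth): 400x640x3 uint8, blue, green, red; 400x640 float32, m along the optical axis (not along the pixel's ray), 0 where there is no reading.
- calibration(name): a dict with "camera_matrix" (3x3 intrinsics, pixels), "position" and "rotation" of the camera in the world; the wrist camera has in their place "mount" (4x4, takes a point from camera to tool coordinates, whose origin is the TCP and whose axes are the flange's). Camera axes: x right, y up, looking along -z (the intrinsics and any distortion apply to the point x, -y, -z); pixel columns grow to the right and rows downward; lengths in m; the calibration is good to about 2 mm. A picture is of the moment at which its call begins: read the wrist's pose just before it. calibration takes no time and is no camera call.
- finish_job(): hands the job in, once; it reports no verdict.
The state is a dict: "time_s": time; "qpos": joint angles; "dq": joint speeds; "joint_efforts": joint torques, N m; "tool_pos": TCP position; "tcp_rot": TCP orientation; "force": force on the tool from outside, world axes, zero at the start; "ft_torque": the same for the moment, N m; "opening": finger opening in m.
Only numpy, scipy, OpenCV 4.12 (cv2) and the standard library are available. Lean on these libraries where they do the work, as an engineer would, in place of code of your own. Each camera call takes 0.05 s, during which the arm holds its last target.

TASK

On the shop counter two sloping racks each hold a shut pair: a shallow metal sample tray and a wooden board. On one rack the board still lies on top of its tray like a lid: keeping the two shut together, lift that pair off, turn it over as one, and lay it back square on the middle of the same rack, so that the board is underneath and the tray covers it upside down. The pair on the other rack is already the right way; leave it alone.

Things in the scene. Friction and masses are not known exactly. Their poses are not given: they have to be found in the camera images.
- rack: Fixed steel rack under the pair to turn. Origin: middle of its resting plane, 85 mm up. x: 50 deg downhill, away from robot; y level; z square to the slope, up and away. Two rails 14 wide, 8 thick, at y = +-58, upper ends at x = -55; open between and below, so a finger fits under the pair from the upper end. At x = 56 the rails end in stops 46 high that the pair leans on. Plywood foot, 8 thick.
- tray: Open aluminium tray to turn, 110 (x) x 140 (y) x 28 mm, walls 4, 0.16 kg. Origin: centre of its outer floor; z out of the mouth. Starts mouth up, origin and axes on the rack's. Shut with its board it makes a 110 x 140 x 40 mm block, its middle 20 along z from here; clamp it between floor and board face, reaching in along the slope over its upper edge (x = -55).
- board: Wooden board lying as a lid on that tray, 110 x 140 x 12 mm, 0.14 kg, with a raised middle (98 x 128 x 5) that fits loosely in the tray's mouth (2 mm play). Origin: centre of its flat face; z from there towards the raised middle. Starts flat face up, origin 40 mm along the rack's z, its z opposite to the rack's.
- other_tray: Identical tray on the second, identical rack, already upside down over its board; leave it. Origin: centre of its outer floor, which faces up. Which rack stands left and which right varies.
There are look-alikes about, which are no part of the job. What is shaped like the tray but yellow is not meant. What is shaped like the board but purple is not meant.

How it is judged:
By the outcome, as a careful person would: the job done as asked, in the order asked, and still so for the second after the job is handed in, with the robot touching nothing.
It also fails if it takes over 48 s, if anything falls off the work surface, if the arm or the gripper's body presses on something with over 40 N, if the wrist force passes 120 N, or if a joint passes its speed limit or range.

## Working session

There is one attempt and no reset: what is moved stays moved. The work goes in short steps, Python scripts to look and compute and a shell command to move; the robot and the scene stay as the last step left them, time stands still between calls to the robot, and variables do not carry over. Pictures are saved under pics/ and viewed, and the job is handed in when it is done.

```bash
ls; mkdir -p pics
python3 - <<'E'
from station import *
import cv2
s=read_state();print({k:(v if not hasattr(v,'tolist') else v) for k,v in s.items()})
for n in ["scene","side"]:
    p,d=get_image(n);cv2.imwrite(f"pics/{n}0.png",p)
    import numpy as np;np.save(f"pics/{n}0.npy",d);np.save(f"pics/{n}0c.npy",p)
    print(n,calibration(n))
print(calibration("wrist"))
E
```

```text
pics
{'time_s': 0.0, 'qpos': array([-0.14947545,  0.42674545,  0.07384745,  1.60658216, -0.03410248,
        1.11080391, -0.06708426]), 'dq': array([-0.00092474, -0.00015641, -0.00137077,  0.00092041,  0.00011734,
        0.00083327, -0.00080945]), 'joint_efforts': array([-4.09355038e-03, -9.35844111e+01,  3.66462663e+00, -4.54201269e+01,
       -4.89189907e-02,  2.02478352e-02, -6.48899413e-05]), 'tool_pos': array([ 6.74570765e-01, -4.38146022e-05,  2.04777506e-01]), 'tcp_rot': array([[ 3.76319509e-05,  9.99999185e-01, -1.27623577e-03],
       [ 9.99999995e-01, -3.77490739e-05, -9.17482294e-05],
       [-9.17963313e-05, -1.27623231e-03, -9.99999181e-01]]), 'force': array([0.19164609, 0.34287564, 0.71551016]), 'ft_torque': array([-0.00600734, -0.02155735,  0.04128108]), 'opening': 0.09436845759088357}
scene {'camera_matrix': array([[429.78189354,   0.        , 315.08965557],
       [  0.        , 429.78189354, 198.32420529],
       [  0.        ,   0.        ,   1.        ]]), 'position': array([0.90345313, 0.53669791, 0.53224001]), 'rotation': array([[-0.85364024, -0.27799184,  0.44
[... 326 characters left out ...]
6 ,  0.72607131]), 'rotation': array([[ 0.93298478,  0.27648434, -0.23042529],
       [-0.35964196,  0.69119487, -0.62682319],
       [-0.01403802,  0.6676871 ,  0.74430966]])}
{'camera_matrix': array([[285.52892201,   0.        , 317.1423462 ],
       [  0.        , 285.52892201, 200.64798403],
       [  0.        ,   0.        ,   1.        ]]), 'mount': array([[-1.04479484e-04,  9.71420299e-01,  2.37365946e-01,
         6.83085424e-02],
       [ 9.99999940e-01,  2.31759816e-05,  3.45314312e-04,
        -7.36026798e-04],
       [ 3.29944144e-04,  2.37365968e-01, -9.71420243e-01,
        -1.79534881e-01],
       [ 0.00000000e+00,  0.00000000e+00,  0.00000000e+00,
         1.00000000e+00]])}
```

View pics/scene0.png

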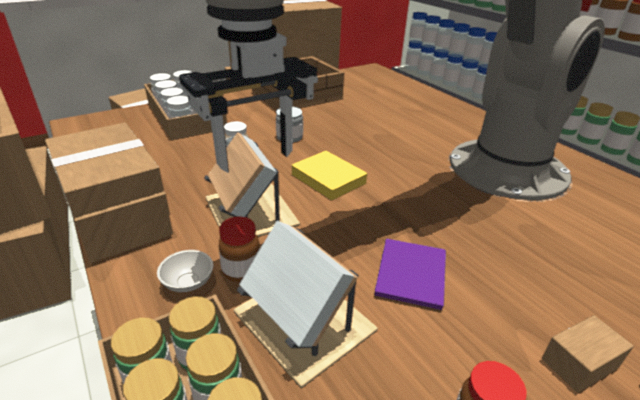

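View pics/side0.png

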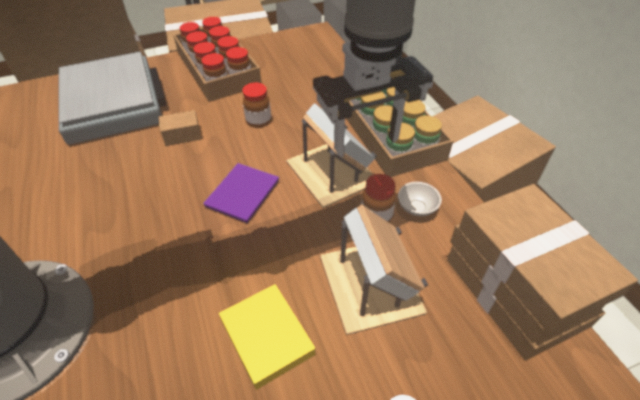

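```bash
cat > h.py <<'E'
import numpy as np,cv2
from station import *
def cloud(name,d):
    c=calibration(name);K=c["camera_matrix"]
    v,u=np.mgrid[0:400,0:640]
    P=np.stack([(u-K[0,2])/K[0,0]*d,-(v-K[1,2])/K[1,1]*d,-d],-1)
    return P@np.array(c["rotation"]).T+np.array(c["position"])
E
python3 - <<'E'
from h import *
for n in ["scene","side"]:
    d=np.load(f"pics/{n}0.npy");p=np.load(f"pics/{n}0c.npy");W=cloud(n,d)
    # normals
    ds=cv2.GaussianBlur(W.astype(np.float32),(0,0),1.0)
    gu=np.roll(ds,-2,1)-np.roll(ds,2,1);gv=np.roll(ds,-2,0)-np.roll(ds,2,0)
    N=np.cross(gv,gu);N/=np.linalg.norm(N,axis=-1,keepdims=True)+1e-12
    m=(d>0)&(W[...,2]>0.05)&(W[...,2]<0.25)&(np.linalg.norm(W[...,:2],axis=-1)<0.9)&(abs(N[...,2]-np.cos(np.radians(50)))<0.12)&(N[...,0]>0.4)
    m=cv2.morphologyEx(m.astype(np.uint8),cv2.MORPH_OPEN,np.ones((3,3)))
    k,l,st,ce=cv2.connectedComponentsWithStats(m)
    vis=p.copy()
    for i in range(1,k):
        if st[i,4]<300: continue
        w=W[l==i];c=w.mean(0);_,s,vt=np.linalg.svd(w-c);n_=vt[2]*np.sign(vt[2][2])
        print(n,i,st[i],"c",c.round(4),"n",n_.round(3),"rms",s[2]/len(w)**.5, "yaw",np.degrees(np.arctan2(n_[1],n_[0])).round(1),"tilt",np.degrees(np.arccos(n_[2])).round(1),"bgr",p[l==i].mean(0).round())
        vis[l==i]=(0,0,255)
    cv2.imwrite(f"pics/{n}_n.png",vis)
E
```

```text
scene 2 [214 155  43  51 865] c [ 0.6673 -0.1213  0.1062] n [ 0.762 -0.081  0.642] rms 0.0006742950123810488 yaw -6.1 tilt 50.0 bgr [115. 155. 194.]
scene 4 [ 247  227   94  108 4296] c [0.7071 0.1637 0.1113] n [0.756 0.121 0.643] rms 0.0007903234204499034 yaw 9.1 tilt 50.0 bgr [204. 208. 201.]
side 5 [378 226  45  60 848] c [ 0.6571 -0.174   0.1109] n [ 0.762 -0.083  0.642] rms 0.000370255882191295 yaw -6.2 tilt 50.0 bgr [112. 149. 193.]
```

Run:
```python
import cv2
a=cv2.imread("pics/scene_n.png")[100:400,150:450];b=cv2.imread("pics/side_n.png")[80:380,200:500]
import numpy as np
cv2.imwrite("pics/n0.png",np.hstack([a,b]))
```

```text
(no output)
```

View pics/n0.png

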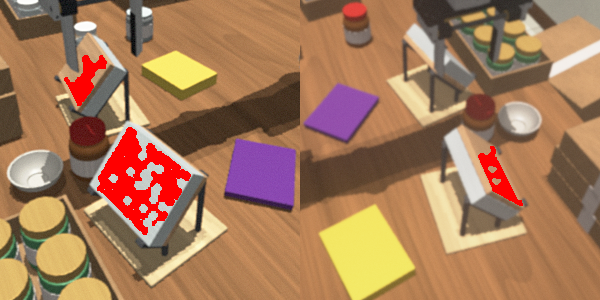

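Run:
```python
from h import *
yaw=np.radians(-6.15);t=np.radians(50)
X=np.array([np.cos(t)*np.cos(yaw),np.cos(t)*np.sin(yaw),-np.sin(t)]);Y=np.array([-np.sin(yaw),np.cos(yaw),0]);Z=np.cross(X,Y)
R=np.c_[X,Y,Z];print(R)
c0=np.array([.66,-.145,.11])
for n in ["scene","side"]:
    W=cloud(n,np.load(f"pics/{n}0.npy"));p=np.load(f"pics/{n}0c.npy")
    L=(W-c0)@R
    m=(abs(L[...,0])<.12)&(abs(L[...,1])<.12)&(abs(L[...,2])<.07)&(np.load(f"pics/{n}0.npy")>0)
    l=L[m]
    top=l[abs(l[:,2]-np.median(l[:,2][(abs(l[:,2])<.02)&(abs(l[:,0])<.03)]))<.004]
    print(n,"top z",np.median(top[:,2]), "x",np.percentile(top[:,0],[0,1,5,95,99,100]).round(4),"y",np.percentile(top[:,1],[0,1,5,95,99,100]).round(4))
    for a in range(2):
        h,e=np.histogram(l[(l[:,2]>-.045)&(l[:,2]<.012)][:,a],bins=np.arange(-.12,.12,.004))
        print(a,[(round(float(q),3),int(k)) for q,k in zip(e,h) if k>3])
```

```text
[[ 0.63908826  0.10713175  0.76163573]
 [-0.06886296  0.99424483 -0.08206769]
 [-0.76604444  0.          0.64278761]]
scene top z 0.001102895412789169 x [-0.0545 -0.0539 -0.0505  0.0514  0.0568  0.0631] y [-0.077  -0.0708 -0.0617  0.0643  0.0661  0.0677]
0 [(-0.056, 368), (-0.052, 118), (-0.048, 117), (-0.044, 119), (-0.04, 121), (-0.036, 114), (-0.032, 114), (-0.028, 119), (-0.024, 116), (-0.02, 116), (-0.016, 115), (-0.012, 113), (-0.008, 100), (-0.004, 104), (0.0, 95), (0.004, 85), (0.008, 85), (0.012, 86), (0.016, 94), (0.02, 101), (0.024, 114), (0.028, 108), (0.032, 114), (0.036, 112), (0.04, 109), (0.044, 113), (0.048, 109), (0.052, 93), (0.056, 53), (0.06, 40), (0.092, 16), (0.096, 73), (0.1, 86), (0.104, 84), (0.108, 35), (0.112, 100)]
1 [(-0.12, 7), (-0.116, 11), (-0.112, 8), (-0.108, 13), (-0.104, 6), (-0.1, 6), (-0.096, 5), (-0.092, 7), (-0.088, 15), (-0.084, 14), (-0.08, 19), (-0.076, 23), (-0.072, 60), (-0.068, 69), (-0.064, 56), (-0.06, 76), (-0.056, 72), (-0.052, 57), (-0.048, 69), (-0.044, 64), (-0.04, 54), (-0.036, 75), (-0.032, 68), (-0.028, 63), (-0.024, 71), (-0.0
[... 955 characters left out ...]
96, 59), (0.1, 73), (0.104, 77), (0.108, 64), (0.112, 78)]
1 [(-0.12, 27), (-0.116, 26), (-0.112, 22), (-0.108, 27), (-0.104, 29), (-0.1, 26), (-0.096, 29), (-0.092, 40), (-0.088, 27), (-0.084, 29), (-0.08, 765), (-0.076, 220), (-0.072, 175), (-0.068, 154), (-0.064, 139), (-0.06, 144), (-0.056, 114), (-0.052, 108), (-0.048, 99), (-0.044, 91), (-0.04, 99), (-0.036, 90), (-0.032, 103), (-0.028, 91), (-0.024, 95), (-0.02, 93), (-0.016, 88), (-0.012, 87), (-0.008, 91), (-0.004, 83), (0.0, 87), (0.004, 85), (0.008, 89), (0.012, 87), (0.016, 81), (0.02, 85), (0.024, 80), (0.028, 79), (0.032, 84), (0.036, 79), (0.04, 85), (0.044, 101), (0.048, 84), (0.052, 89), (0.056, 84), (0.06, 35), (0.112, 50)]
```

```bash
cat >> h.py <<'E'
def frame(yawdeg,tilt=50):
    yaw=np.radians(yawdeg);t=np.radians(tilt)
    X=np.array([np.cos(t)*np.cos(yaw),np.cos(t)*np.sin(yaw),-np.sin(t)]);Y=np.array([-np.sin(yaw),np.cos(yaw),0])
    return np.c_[X,Y,np.cross(X,Y)]
E
python3 - <<'E'
from h import *
R=frame(-6.15);c0=np.array([.66,-.145,.11])
for n in ["scene","side"]:
    d=np.load(f"pics/{n}0.npy");L=((cloud(n,d)-c0)@R)[d>0]
    x,y,z=L.T
    inz=(z>-.036)&(z<-.004)
    for nm,s in [("x-",inz&(abs(x+.055)<.005)&(abs(y)<.05)),("y-",inz&(abs(y+.077)<.005)&(abs(x)<.045)),("y+",inz&(abs(y-.066)<.005)&(abs(x)<.045)),("top",(abs(z)<.006)&(abs(y)<.05)&(abs(x)<.045))]:
        if s.sum()>20:
            A={"x":0,"y":1,"t":2}[nm[0]];print(n,nm,s.sum(),np.median(L[s][:,A]).round(5), "slopes",np.polyfit(L[s][:,1 if A==0 else 0],L[s][:,A],1)[0].round(3))
E
```

```text
scene x- 168 -0.05404 slopes -0.001
scene y+ 700 0.06484 slopes 0.001
scene top 1127 0.00118 slopes -0.0
side x- 916 -0.05359 slopes -0.0
side y- 515 -0.07684 slopes -0.002
side top 864 0.00073 slopes 0.0
```

```bash
cat >> h.py <<'E'
R0=frame(-6.15);P0=np.array([.66,-.145,.11])+R0@np.array([.0012,-.006,-.039])
def rel():
    s=read_state();T=s["tcp_rot"]
    print("t",round(s["time_s"],2),"q",s["qpos"].round(3),"rackxyz TCP mm",((s["tool_pos"]-P0)@R0*1000).round(1),"open",round(s["opening"]*1e3,1),"F",s["force"].round(1),"M",s["ft_torque"].round(2))
    print("tool axes in rack cols:\n",(R0.T@T).round(3))
    return s
E
python3 - <<'E'
from h import *
s=rel();T=s["tcp_rot"]
print(P0)
for t in [(-.085,0,.02),(-.25,0,.1)]:
    w=P0+R0@np.array(t);print(t,w.round(3),"in tool now",(T.T@(w-s["tool_pos"])).round(4))
E
```

```text
t 0.1 q [-0.149  0.427  0.074  1.607 -0.034  1.111 -0.067] rackxyz TCP mm [-74.5 151.7  99.2] open 93.9 F [ 0.5  0.1 -0.8] M [-0.01  0.01 -0.02]
tool axes in rack cols:
 [[-0.069  0.64   0.765]
 [ 0.994  0.107 -0.   ]
 [-0.082  0.761 -0.644]]
[ 0.63042032 -0.14784746  0.08401203]
(-0.085, 0, 0.02) [ 0.591 -0.144  0.162] in tool now [-0.1436 -0.0832  0.043 ]
(-0.25, 0, 0.1) [ 0.547 -0.139  0.34 ] in tool now [-0.1388 -0.128  -0.1348]
```

```bash
python3 -m crank '[0,0,-0.045,0,0,0,0.07, -0.035,-0.02,-0.045,0,0,0,0.07, -0.035,-0.036,-0.045,0,0,0,0.07, -0.035,-0.036,0,0,0,0,0.07, -0.034,-0.036,0,0,0,6.15,0.07, 0,0,0,-10,0,0,0.07, 0,0,0,-10,0,0,0.07, 0,0,0,-10,0,0,0.07, 0,0,0,-10,0,0,0.07, 0,0,0,0,0,0,0.07, 0,0,0,0,0,0,0.07]' 60; python3 -c "
from h import *
rel()"
```

```text
time_s: 1.48
tool_pos: [0.55, -0.1364, 0.338]
tcp_rot: [[0.107, 0.762, 0.638], [0.994, -0.082, -0.069], [0.0, 0.642, -0.767]]
force: [-0.6, -0.6, 0.3]
opening: 0.07
t 1.48 q [ 3.000e-03 -2.270e-01  1.180e-01  2.226e+00  3.000e-02  4.450e-01
 -1.000e-03] rackxyz TCP mm [-246.7    2.7  101. ] open 70.0 F [-0.6 -0.6  0.3] M [0.04 0.55 0.02]
tool axes in rack cols:
 [[-0.     0.001  1.   ]
 [ 1.     0.     0.   ]
 [-0.     1.    -0.001]]
```

```bash
python3 -m crank '[0,0,0,0,0,10,0.07, 0,0,0,0,0,10,0.07, 0,0,0,0,0,10,0.07, 0,0,0,0,0,10,0.07, 0,0,0,0,0,10,0.07, 0,0,0,0,0,10,0.07, 0,0,0,0,0,10,0.07, 0,0,0,0,0,10,0.07, 0,0,0,0,0,10,0.07]';python3 -c "
from h import *
rel()";  python3 -m crank '[0,0,0,0,0,10,0.07, 0,0,0,0,0,10,0.07, 0,0,0,0,0,10,0.07, 0,0,0,0,0,10,0.07, 0,0,0,0,0,10,0.07, 0,0,0,0,0,10,0.07, 0,0,0,0,0,10,0.07, 0,0,0,0,0,10,0.07, 0,0,0,0,0,10,0.07, 0,0,0,0,0,0,0.07]';python3 -c "
from h import *
rel()"
```

```text
time_s: 2.6
tool_pos: [0.551, -0.1363, 0.3379]
tcp_rot: [[0.762, -0.111, 0.638], [-0.088, -0.994, -0.068], [0.642, -0.005, -0.767]]
force: [-0.4, -0.2, -0.4]
opening: 0.0702
t 2.6 q [ 0.378 -0.199 -0.196  2.208 -0.192  0.439 -1.367] rackxyz TCP mm [-246.     3.   101.8] open 70.2 F [-0.4 -0.2 -0.4] M [0.13 0.65 0.  ]
tool axes in rack cols:
 [[ 0.001  0.001  1.   ]
 [-0.006 -1.     0.001]
 [ 1.    -0.006 -0.001]]
time_s: 3.85
tool_pos: [0.5507, -0.1366, 0.3379]
tcp_rot: [[-0.106, -0.762, 0.639], [-0.994, 0.082, -0.068], [-0.001, -0.643, -0.766]]
force: [-0.0, -0.1, 0.5]
opening: 0.0701
t 3.85 q [ 0.76  -0.198 -0.514  2.193 -0.398  0.453 -2.73 ] rackxyz TCP mm [-246.2    2.6  101.6] open 70.1 F [-0.  -0.1  0.5] M [0.2  0.58 0.04]
tool axes in rack cols:
 [[ 0.001 -0.     1.   ]
 [-1.    -0.     0.001]
 [ 0.    -1.    -0.   ]]
```

```bash
python3 -m crank '[0.0007,0.0204,0.030,0,0,0,0.07, 0.0007,0.0204,0.035,0,0,0,0.07, 0.0006,0.0204,0.035,0,0,0,0.07, 0.0006,0.0204,0.035,0,0,0,0.07, 0,0,0.026,0,0,0,0.07, 0,0,0,0,0,0,0.07, 0,0,0,0,0,0,0.07]';python3 - <<'E'
from h import *
rel()
for n in ["scene","side","wrist"]:
    p,d=get_image(n);cv2.imwrite(f"pics/{n}1.png",p);np.save(f"pics/{n}1.npy",d)
a=cv2.imread("pics/scene1.png")[60:300,120:440];b=cv2.imread("pics/side1.png")[130:370,220:540]
cv2.imwrite("pics/v1.png",np.hstack([a,b]))
E
```

```text
time_s: 4.72
tool_pos: [0.5711, -0.1457, 0.2187]
tcp_rot: [[-0.096, -0.775, 0.625], [-0.995, 0.085, -0.048], [-0.016, -0.627, -0.779]]
force: [-0.3, 0.5, 0.1]
opening: 0.0704
t 4.72 q [ 0.595  0.018 -0.411  2.3   -0.392  0.163 -2.692] rackxyz TCP mm [-141.3   -4.2   41.2] open 70.4 F [-0.3  0.5  0.1] M [0.13 0.6  0.06]
tool axes in rack cols:
 [[ 0.02  -0.021  1.   ]
 [-1.     0.001  0.02 ]
 [-0.002 -1.    -0.021]]
```

View pics/v1.png

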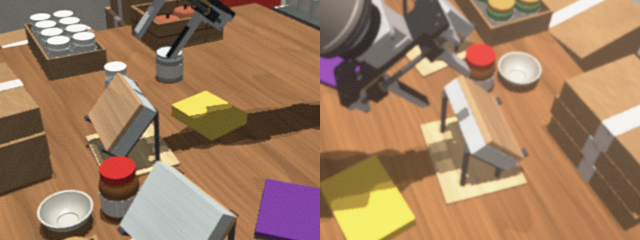

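View pics/wrist1.png

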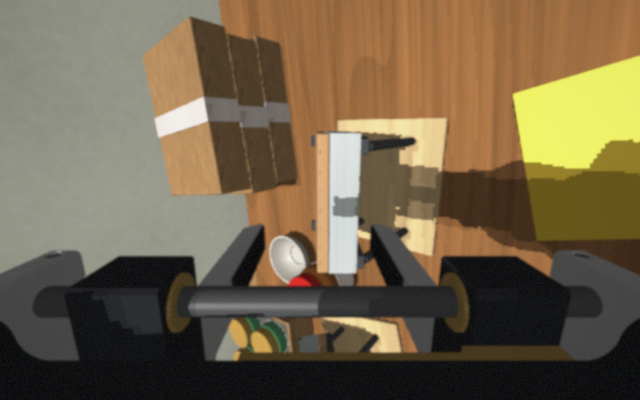

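```bash
cat > kin.py <<'E'
import numpy as np
from scipy.spatial.transform import Rotation as Ro
from scipy.optimize import least_squares
def fk(q,p):
    T=np.eye(3);x=np.zeros(3)
    x=x+np.array([0,0,p[0]])
    for i,(ax) in enumerate("zyzyzyz"):
        T=T@Ro.from_euler(ax,q[i]*1.0).as_matrix()
        if i==1: x=x+T@np.array([p[4],0,p[1]])
        if i==3: x=x+T@np.array([p[5],0,p[2]])
        if i==5: x=x+T@np.array([p[6],0,p[3]])
    return x,T
E
python3 - <<'E'
from kin import *
from station import read_state
s=read_state()
D=[([-0.14947545,0.42674545,0.07384745,1.60658216,-0.03410248,1.11080391,-0.06708426],[.674571,-.0000438,.204778]),
([.003,-.227,.118,2.226,.03,.445,-.001],[.55,-.1364,.338]),
([.378,-.199,-.196,2.208,-.192,.439,-1.367],[.551,-.1363,.3379]),
([.76,-.198,-.514,2.193,-.398,.453,-2.73],[.5507,-.1366,.3379]),
(s["qpos"],s["tool_pos"])]
for q,x in D[:1]+D[-1:]:
    print(fk(q,[.36,.42,.4,.3,0,0,0])[1].round(3))
print(s["tcp_rot"].round(3))
def f(p): return np.concatenate([fk(q,p)[0]-x for q,x in D])
r=least_squares(f,[.36,.42,.4,.3,0,0,0]);print(r.x.round(4),(r.fun*1000).round(1))
E
```

```text
[[-1.    -0.    -0.001]
 [-0.     1.     0.   ]
 [ 0.001  0.    -1.   ]]
[[ 0.774  0.098  0.625]
 [ 0.086 -0.995  0.049]
 [ 0.627  0.016 -0.779]]
[[-0.098 -0.774  0.625]
 [-0.995  0.086 -0.049]
 [-0.016 -0.627 -0.779]]
[1.3103 2.2343 1.0088 1.3664 0.6559 1.1781 1.2256] [ -13.1 -129.7   -0.2  -49.7  142.4  -28.3   11.8   82.6  -20.    12.8
   28.3   31.8    1.7  -42.3   16.6]
```

```bash
sed -i 's/q\[i\]\*1.0/q[i]*(-1.0 if i%2==0 else 1.0)/' kin.py
python3 - <<'E'
from kin import *
from station import read_state
s=read_state()
D=[([-0.14947545,0.42674545,0.07384745,1.60658216,-0.03410248,1.11080391,-0.06708426],[.674571,-.0000438,.204778]),
([.003,-.227,.118,2.226,.03,.445,-.001],[.55,-.1364,.338]),
([.378,-.199,-.196,2.208,-.192,.439,-1.367],[.551,-.1363,.3379]),
([.76,-.198,-.514,2.193,-.398,.453,-2.73],[.5507,-.1366,.3379]),
(s["qpos"],s["tool_pos"])]
T=fk(D[-1][0],[.36,.42,.4,.3,0,0,0])[1]
print((T.T@s["tcp_rot"]).round(3))
def f(p): return np.concatenate([fk(q,np.r_[p])[0]-x for q,x in D])
r=least_squares(f,[.36,.42,.4,.3,0,0,0]);print(r.x.round(4),(r.fun*1000).round(1))
# y offsets variant
def fk2(q,p):
    T=np.eye(3);x=np.array([0,0,p[0]])
    for i,ax in enumerate("zyzyzyz"):
        T=T@Ro.from_euler(ax,q[i]*(-1.0 if i%2==0 else 1.0)).as_matrix()
        if i in(0,1,3,5): k={0:4,1:6,3:8,5:10}[i]; L={0:0,1:p[1],3:p[2],5:p[3]}[i]; x=x+T@np.array([p[k],p[k+1],L])
    return x
r2=least_squares(lambda p:np.r_[np.concatenate([fk2(q,p)-x for q,x in D]),1e-3*(p[4:])],[.36,.42,.4,.3]+[0]*8);print(r2.x.round(4),(r2.fun*1000).round(1))
E
```

```text
[[ 0. -1. -0.]
 [ 1.  0.  0.]
 [-0. -0.  1.]]
[-0.0607 -0.0749  0.348  -0.0129 -0.3523 -0.379  -0.5424] [ -3.   29.1   8.6  -0.5  33.6   6.1  -4.2  22.6   2.1  24.5   6.  -23.5
 -12.3 -25.9   6.6]
[ 0.285   0.5561  0.4941  0.3661 -0.001  -0.0139  0.0018 -0.0139  0.0008
 -0.0355  0.0015 -0.0012] [ 0.  -0.2  0.  -0.1  0.2 -0.1  0.1 -0.1  0.2 -0.1  0.1 -0.1  0.  -0.
 -0.  -0.  -0.   0.  -0.   0.  -0.   0.  -0. ]
```

```bash
cat > kin.py <<'E'
import numpy as np
from scipy.spatial.transform import Rotation as Ro
from scipy.optimize import least_squares
p=[.285,.5561,.4941,.3661,-.001,-.0139,.0018,-.0139,.0008,-.0355,.0015,-.0012]
C=np.array([[0,-1,0],[1,0,0],[0,0,1.]])
lo=np.array([-2.85,-.5,-1.23,.21,-1.02,.16,-2.73]);hi=np.array([2.85,2.14,1.37,2.46,4.16,2.05,2.73])
def fk(q):
    T=np.eye(3);x=np.array([0,0,p[0]])
    for i,ax in enumerate("zyzyzyz"):
        T=T@Ro.from_euler(ax,q[i]*(-1.0 if i%2==0 else 1.0)).as_matrix()
        if i in(0,1,3,5): k={0:4,1:6,3:8,5:10}[i]; L={0:0,1:p[1],3:p[2],5:p[3]}[i]; x=x+T@np.array([p[k],p[k+1],L])
    return x,T@C
def ik(x,T,q0,w=1e-3):
    def f(q):
        a,b=fk(q);return np.r_[(a-x)*3,Ro.from_matrix(T.T@b).as_rotvec(),w*(q-q0)]
    q0=np.clip(q0,lo+1e-4,hi-1e-4)
    r=least_squares(f,q0,bounds=(lo,hi));a,b=fk(r.x)
    return r.x,np.linalg.norm(a-x)*1e3,np.degrees(np.linalg.norm(Ro.from_matrix(T.T@b).as_rotvec()))
E
python3 - <<'E'
from kin import *
from h import R0,P0
T0=R0@np.array([[0,0,1],[1,0,0],[0,1,0.]]);T1=R0@np.array([[0,0,1],[-1,0,0],[0,-1,0.]])
rng=np.random.default_rng(0)
for nm,T in (("roll0",T0),("roll180",T1)):
  for t in [(.01,0,.02),(-.04,0,.02),(-.085,0,.02),(-.1,0,.06),(-.1,0,.1),(-.2,0,.1)]:
    sol=[]
    for k in range(25):
        q0=rng.uniform(np.maximum(lo,-1.5),np.minimum(hi,2.5))
        q,e,a=ik(P0+R0@np.array(t),T,q0)
        if e<.5 and a<.3: sol.append(q)
    print(nm,t,len(sol))
    for q in sol[:4]: print("   ",q.round(2))
E
```

```text
roll0 (0.01, 0, 0.02) 13
    [ 1.14  0.71 -1.23  2.23  1.91  0.59 -1.58]
    [-0.03  0.37  0.21  2.3   3.56  0.24  2.73]
    [ 1.14  0.71 -1.23  2.23  1.91  0.59 -1.58]
    [ 1.14  0.71 -1.23  2.23  1.91  0.59 -1.58]
roll0 (-0.04, 0, 0.02) 15
    [-0.04  0.25  0.21  2.34  3.67  0.16  2.64]
    [ 1.07  0.42 -1.06  2.29  1.88  0.33 -1.69]
    [ 1.19  0.52 -1.23  2.28  1.81  0.44 -1.57]
    [ 1.19  0.52 -1.23  2.28  1.81  0.44 -1.57]
roll0 (-0.085, 0, 0.02) 9
    [ 1.26  0.34 -1.23  2.31  1.64  0.28 -1.48]
    [ 1.04  0.24 -0.96  2.32  1.73  0.16 -1.62]
    [ 1.07  0.25 -1.    2.32  1.71  0.17 -1.59]
    [ 1.1   0.26 -1.03  2.32  1.7   0.19 -1.57]
roll0 (-0.1, 0, 0.06) 18
    [ 1.07  0.2  -0.99  2.24  1.04  0.16 -0.94]
    [ 1.15  0.22 -1.09  2.24  1.12  0.19 -1.01]
    [ 1.27  0.28 -1.23  2.24  1.23  0.25 -1.09]
    [ 1.07  0.2  -0.99  2.24  1.04  0.16 -0.94]
roll0 (-0.1, 0, 0.1) 20
    [ 0.7   0.14 -0.6   2.18  0.38  0.16 -0.33]
    [-0.4   0.1   0.58  2.23 -0.62  0.16  0.64]
    [ 1.2   0.27 -1.17  2.16  0.98  0.28 -0.84]
    [ 1.24  0.29 -1.23  2.16  1.03  0.31 -0.89]
roll0 (-0.2, 0
[... 816 characters left out ...]
  [ 1.26  0.34 -1.23  2.31  1.64  0.28  1.67]
roll180 (-0.1, 0, 0.06) 14
    [ 1.07  0.2  -0.99  2.24  1.04  0.16  2.2 ]
    [ 1.27  0.28 -1.23  2.24  1.23  0.25  2.05]
    [ 1.07  0.2  -0.99  2.24  1.04  0.16  2.2 ]
    [ 1.08  0.2  -1.01  2.24  1.05  0.16  2.19]
roll180 (-0.1, 0, 0.1) 25
    [ 1.24  0.29 -1.23  2.16  1.03  0.31  2.25]
    [-0.4   0.1   0.58  2.23 -0.62  0.16 -2.51]
    [-0.4   0.1   0.59  2.23 -0.62  0.16 -2.51]
    [ 1.16  0.25 -1.11  2.16  0.92  0.26  2.35]
roll180 (-0.2, 0, 0.1) 24
    [-1.1  -0.48  0.97  2.27  0.94  0.61  2.34]
    [ 1.55 -0.16 -1.23  2.17 -0.69  0.4  -2.42]
    [-1.12 -0.5   0.98  2.27  0.97  0.63  2.32]
    [-1.12 -0.5   0.98  2.27  0.97  0.63  2.32]
```

```bash
cat >> kin.py <<'E'
from scipy.optimize import lsq_linear
def jac(q):
    x0,T0=fk(q);J=np.zeros((6,7))
    for i in range(7):
        d=q.copy();d[i]+=1e-5;x,T=fk(d);J[:3,i]=(x-x0)/1e-5;J[3:,i]=Ro.from_matrix(T@T0.T).as_rotvec()/1e-5
    return J
def track(q,x,T,lam=.03,it=6,wpos=1.0):
    q=q.copy()
    for _ in range(it):
        a,b=fk(q);e=np.r_[x-a,Ro.from_matrix(T@b.T).as_rotvec()]
        if np.linalg.norm(e)<1e-5: break
        J=jac(q);A=np.vstack([J,lam*np.eye(7)]);y=np.r_[e,np.zeros(7)]
        r=lsq_linear(A,y,bounds=(np.minimum(lo-q,-1e-9),np.maximum(hi-q,1e-9)));q=np.clip(q+r.x,lo,hi)
    return q
def run(q,x,T,rows,sub=4,**k):
    rows=np.array(rows,float)
    for r in rows:
        x1=x+T@r[:3];rv=np.radians(r[3:6])
        for s in range(1,sub+1):
            q=track(q,x+(x1-x)*s/sub,T@Ro.from_rotvec(rv*s/sub).as_matrix(),**k)
        x=x1;T=T@Ro.from_rotvec(rv).as_matrix()
    return q,x,T
E
python3 - <<'E'
from kin import *
q=np.array([-0.14947545,0.42674545,0.07384745,1.60658216,-0.03410248,1.11080391,-0.06708426])
x,T=fk(q)
A=[[0,0,-.045,0,0,0],[-.035,-.02,-.045,0,0,0],[-.035,-.036,-.045,0,0,0],[-.035,-.036,0,0,0,0],[-.034,-.036,0,0,0,6.15]]+[[0,0,0,-10,0,0]]*4
q,x,T=run(q,x,T,A);print(q.round(3))
q,x,T=run(q,x,T,[[0,0,0,0,0,10]]*9);print(q.round(3))
q,x,T=run(q,x,T,[[0,0,0,0,0,10]]*9);print(q.round(3))
B=[[.0007,.0204,.03,0,0,0],[.0007,.0204,.035,0,0,0],[.0006,.0204,.035,0,0,0],[.0006,.0204,.035,0,0,0],[0,0,.026,0,0,0]]
q,x,T=run(q,x,T,B);print(q.round(3),fk(q)[0])
print("obs [.003 -.227 .118 2.226 .03 .445 -.001]\n[.378 -.199 -.196 2.208 -.192 .439 -1.367]\n[.76,-.198,-.514,2.193,-.398,.453,-2.73]\n[.595 .018 -.411 2.3 -.392 .163 -2.692] .5711 -.1457 .2187")
E
```

```text
[ 0.008 -0.234  0.122  2.227  0.023  0.451  0.012]
[ 0.383 -0.208 -0.191  2.21  -0.202  0.446 -1.345]
[ 0.75  -0.206 -0.495  2.195 -0.402  0.461 -2.721]
[-0.969  0.059  1.221  2.36  -1.02   0.16  -2.05 ] [ 0.58517357 -0.14881483  0.1981766 ]
obs [.003 -.227 .118 2.226 .03 .445 -.001]
[.378 -.199 -.196 2.208 -.192 .439 -1.367]
[.76,-.198,-.514,2.193,-.398,.453,-2.73]
[.595 .018 -.411 2.3 -.392 .163 -2.692] .5711 -.1457 .2187
```

```bash
cat > plan.py <<'E'
from kin import *
from h import R0,P0,read_state
def toward(q,goal,n=14,step=.13):
    Q=[q.copy()]
    for _ in range(n*8):
        J=jac(q);d=goal-q;d=np.linalg.pinv(J)@(J@d)
        if np.abs(d).max()<.01: break
        s=step/8/max(np.abs(d).max(),step/8)
        q=np.clip(q+d*s,lo+.01,hi-.01);Q.append(q.copy())
    return Q
def rows(Q,k=8):
    out=[]
    for a,b in zip(Q[:-1:k],Q[k::k]):
        x0,T0=fk(a);x1,T1=fk(b);out.append(np.r_[T0.T@(x1-x0),np.degrees(Ro.from_matrix(T0.T@T1).as_rotvec())])
    return out
E
python3 - <<'E'
from plan import *
q=np.array(read_state()["qpos"]);print(q.round(3))
T0=R0@np.array([[0,0,1],[1,0,0],[0,1,0.]])
for t in [(-.2,0,.1),(-.1,0,.1),(-.1,0,.06),(-.085,0,.02),(-.04,0,.02),(.012,0,.02)]:
    g=np.array([1.15,.3,-1.1,2.2,1.4,.4,-1.2])
    s,e,a=ik(P0+R0@np.array(t),T0,g,w=3e-3);print("goal",t,s.round(3),round(e,2),round(a,2))
for g in [np.array([1.2,.2,-1.15,2.1,1.1,.5,-1.0]),np.array([1.15,.3,-1.1,2.2,1.6,.5,-1.4])]:
    Q=toward(q,g,24);print(len(Q),Q[-1].round(3),(g-Q[-1]).round(2))
    for i in range(0,len(Q),16): print(Q[i].round(2),fk(Q[i])[0].round(3), fk(Q[i])[1][:,2].round(2))
E
```

```text
[ 0.597  0.017 -0.411  2.3   -0.392  0.163 -2.691]
goal (-0.2, 0, 0.1) [ 0.662 -0.096 -0.47   2.203 -0.27   0.338  0.294] 0.02 0.01
goal (-0.1, 0, 0.1) [ 1.245  0.295 -1.23   2.155  1.034  0.305 -0.89 ] 0.01 0.0
goal (-0.1, 0, 0.06) [ 1.268  0.279 -1.23   2.239  1.227  0.252 -1.088] 0.0 0.0
goal (-0.085, 0, 0.02) [ 1.257  0.341 -1.23   2.312  1.639  0.283 -1.476] 0.0 0.0
goal (-0.04, 0, 0.02) [ 1.19   0.523 -1.23   2.28   1.805  0.443 -1.567] 0.0 0.0
goal (0.012, 0, 0.02) [ 1.113  0.685 -1.194  2.234  1.925  0.561 -1.604] 0.0 0.0
114 [ 0.576  0.137 -0.476  2.132  0.922  0.411 -0.871] [ 0.62  0.06 -0.67 -0.03  0.18  0.09 -0.13]
[ 0.6   0.02 -0.41  2.3  -0.39  0.16 -2.69] [ 0.571 -0.147  0.219] [ 0.63 -0.05 -0.78]
[ 0.59  0.04 -0.42  2.28 -0.2   0.22 -2.43] [ 0.568 -0.142  0.208] [ 0.58 -0.04 -0.81]
[ 0.59  0.06 -0.44  2.25 -0.01  0.26 -2.17] [ 0.567 -0.145  0.2  ] [ 0.54 -0.06 -0.84]
[ 0.58  0.08 -0.45  2.23  0.16  0.31 -1.91] [ 0.568 -0.155  0.195] [ 0.51 -0.09 -0.86]
[ 0.58  0.09 -0.46  2.21  0.33  0.35 -1.65] [ 0.571 -0.17   0.194] [ 0.48 -0.13 -0.86]
[ 0.58  0.11 -0.48  2.18  0.51
[... 325 characters left out ...]
.12]
[ 0.6   0.02 -0.41  2.3  -0.39  0.16 -2.69] [ 0.571 -0.147  0.219] [ 0.63 -0.05 -0.78]
[ 0.58  0.05 -0.41  2.29 -0.13  0.21 -2.48] [ 0.557 -0.145  0.191] [ 0.56 -0.05 -0.83]
[ 0.56  0.09 -0.41  2.28  0.13  0.26 -2.25] [ 0.545 -0.155  0.168] [ 0.49 -0.08 -0.87]
[ 0.54  0.12 -0.4   2.27  0.39  0.31 -2.  ] [ 0.537 -0.174  0.15 ] [ 0.44 -0.13 -0.89]
[ 0.52  0.16 -0.4   2.26  0.65  0.34 -1.75] [ 0.539 -0.2    0.141] [ 0.41 -0.2  -0.89]
[ 0.5   0.19 -0.38  2.25  0.91  0.36 -1.52] [ 0.552 -0.225  0.14 ] [ 0.42 -0.27 -0.87]
[ 0.48  0.21 -0.36  2.24  1.17  0.35 -1.37] [ 0.576 -0.244  0.146] [ 0.46 -0.32 -0.83]
[ 0.46  0.23 -0.34  2.24  1.43  0.33 -1.36] [ 0.603 -0.253  0.156] [ 0.53 -0.33 -0.78]
```

```bash
cat > opt.py <<'E'
from plan import *
import sys
def rz(a): c,s=np.cos(a),np.sin(a); return np.array([[c,-s,0],[s,c,0],[0,0,1]])
def ry(a): c,s=np.cos(a),np.sin(a); return np.array([[c,0,s],[0,1,0],[-s,0,c]])
def fkj(q):
    T=np.eye(3);x=np.array([0,0,p[0]]);o=[];z=[]
    for i in range(7):
        if i%2==0: o.append(x);z.append(-T[:,2]);T=T@rz(-q[i])
        else: o.append(x);z.append(T[:,1]);T=T@ry(q[i])
        if i in(0,1,3,5): k={0:4,1:6,3:8,5:10}[i]; L={0:0,1:p[1],3:p[2],5:p[3]}[i]; x=x+T@np.array([p[k],p[k+1],L])
    J=np.array([np.r_[np.cross(z[i],x-o[i]),z[i]] for i in range(7)]).T
    return x,T@C,J
def sim(q,V,sub=5):
    Q=[q]
    for v in V:
        for _ in range(sub):
            x,T,J=fkj(q);q=q+np.linalg.pinv(J)@(v/sub);Q.append(q)
    return np.array(Q)
def optimise(q0,g,n=4,seed=0,sub=5,iters=40,zmin=.17,wg=20):
    rng=np.random.default_rng(seed)
    d=(g-q0)
    V0=rng.normal(0,.25,(n,6))*np.r_[.3,.3,.3,1.5,1.5,1.5]
    def f(y):
        Q=sim(q0,y.reshape(n,6),sub)
        lim=np.r_[np.maximum(0,lo+.06-Q)+np.maximum(0,Q-hi+.06)].ravel()*5
        X=np.array([fkj(q)[0] for q in Q[2::3]])
        return np.r_[wg*(Q[-1]-g),.15*y,lim,20*np.maximum(0,zmin-X[:,2]),5*np.maximum(0,X[:,2]-.6),5*np.maximum(0,X[:,0]-.75)]
    r=least_squares(f,V0.ravel(),max_nfev=iters)
    return r.x.reshape(n,6),sim(q0,r.x.reshape(n,6),sub),r.cost
E
cat > t1.py <<'E'
from opt import *
q=np.array(read_state()["qpos"]);q=np.clip(q,lo+.01,hi-.01)
T0=R0@np.array([[0,0,1],[1,0,0],[0,1,0.]])
g,e,a=ik(P0+R0@np.array([-.1,0,.06]),T0,np.array([1.2,.25,-1.15,2.24,1.17,.22,-1.04]),w=1e-3);print(g.round(3),e,a)
from multiprocessing import Pool
def w(s): return optimise(q,g,n=4,seed=s)
if __name__=="__main__":
    with Pool(8) as P: R=P.map(w,range(8))
    for s,(V,Q,c) in enumerate(R): print(s,round(c,2),(Q[-1]-g).round(3),"len",np.abs(np.diff(Q,axis=0)).sum(0).round(2), "rot",np.degrees(np.linalg.norm(V[:,3:],axis=1)).round(),"tr",np.linalg.norm(V[:,:3],axis=1).round(2))
    b=min(R,key=lambda r:r[2]);np.save("bestV.npy",b[0]);np.save("bestQ.npy",b[1])
E
nproc; OMP_NUM_THREADS=1 time python3 t1.py
```

```text
4bash: time: command not found
```

```bash
OMP_NUM_THREADS=1 timeout 500 python3 t1.py
```

```text
[ 1.205  0.246 -1.149  2.241  1.168  0.214 -1.045] 4.259845343191944e-06 1.6782356405926027e-06
0 3.84 [ 0.031  0.059 -0.013 -0.013 -0.004 -0.074 -0.017] len [1.33 0.74 1.48 1.11 2.27 1.36 1.64] rot [37. 52. 51. 56.] tr [0.09 0.16 0.17 0.32]
1 4.37 [ 0.053 -0.003  0.082 -0.026 -0.041  0.043 -0.049] len [2.13 0.64 2.41 0.63 2.15 1.67 3.36] rot [60. 36. 16. 57.] tr [0.21 0.08 0.15 0.17]
2 1.82 [ 0.    -0.006  0.002 -0.001  0.002 -0.008 -0.002] len [3.22 2.35 2.61 1.95 2.19 3.38 4.13] rot [80. 37. 31. 46.] tr [0.39 0.19 0.55 0.54]
3 0.08 [ 0. -0.  0. -0. -0.  0.  0.] len [1.81 1.47 1.82 1.29 1.82 1.04 1.89] rot [53. 46. 58. 42.] tr [0.43 0.17 0.15 0.33]
4 0.09 [-0. -0.  0.  0.  0. -0. -0.] len [1.4  1.35 0.78 1.96 1.75 3.49 1.89] rot [39. 72. 64. 60.] tr [0.39 0.33 0.36 0.09]
5 0.08 [-0.    -0.     0.    -0.    -0.     0.001  0.   ] len [1.04 1.26 1.04 1.38 2.99 2.13 2.56] rot [53. 26. 75. 49.] tr [0.07 0.33 0.21 0.16]
6 447.32 [ 0.484  0.35   0.346  0.023 -0.237 -0.554 -0.408] len [3.15 1.37 2.86 1.61 5.58 3.41 6.44] rot [51. 30. 48. 48.] tr [0.22 0.17 0.18 0.3 ]
7 9241.14 [ 1.886  1.832 -3.44   1.072 -1.291  0.377 -2.093] len [10.58  2.2   6.01 11.21  8.79  6.34  9.65] rot [44. 45. 26. 27.] tr [0.11 0.61 0.54 0.81]
```

```bash
cat > t2.py <<'E'
from t1 import *
if __name__=="__main__":
    for s in (3,5):
        V,Q,c=w(s);np.save(f"V{s}.npy",V);np.save(f"Q{s}.npy",Q);print(s)
        for k in Q[::2]:
            x,T,_=fkj(k);print(k.round(2),"tcp",x.round(3),"z",T[:,2].round(2),"grip body",(x-.1*T[:,2]).round(2))
E
OMP_NUM_THREADS=1 python3 t2.py
```

```text
[ 1.205  0.246 -1.149  2.241  1.168  0.214 -1.045] 4.259845343191944e-06 1.6782356405926027e-06
3
[ 0.6   0.02 -0.41  2.3  -0.39  0.17 -2.69] tcp [ 0.569 -0.146  0.217] z [ 0.62 -0.05 -0.78] grip body [ 0.51 -0.14  0.3 ]
[ 0.62  0.21 -0.23  2.09  0.08  0.25 -2.62] tcp [ 0.604 -0.326  0.196] z [ 0.53 -0.2  -0.82] grip body [ 0.55 -0.31  0.28]
[ 0.59  0.4  -0.06  1.88  0.38  0.25 -2.46] tcp [ 0.643 -0.494  0.178] z [ 0.47 -0.36 -0.8 ] grip body [ 0.6  -0.46  0.26]
[ 0.9   0.5  -0.29  1.79  0.46  0.22 -2.08] tcp [ 0.639 -0.578  0.169] z [ 0.51 -0.37 -0.78] grip body [ 0.59 -0.54  0.25]
[ 1.51  0.64 -0.9   1.75  0.38  0.37 -1.48] tcp [ 0.584 -0.589  0.179] z [ 0.6  -0.18 -0.78] grip body [ 0.52 -0.57  0.26]
[ 1.77  0.86 -1.17  1.64  0.38  0.67 -1.04] tcp [ 0.521 -0.598  0.162] z [ 0.61  0.03 -0.79] grip body [ 0.46 -0.6   0.24]
[ 1.67  0.72 -1.15  1.73  0.55  0.63 -0.97] tcp [ 0.546 -0.549  0.179] z [ 0.53 -0.07 -0.85] grip body [ 0.49 -0.54  0.26]
[ 1.54  0.57 -1.11  1.83  0.74  0.57 -0.93] tcp [ 0.572 -0.499  0.198] z [ 0.48 -0.2  -0.86] grip body [ 0.52 -0.48  0.28]
[ 1.45  0.45 -1.11
[... 1005 characters left out ...]
-1.2 ] tcp [ 0.569 -0.203  0.511] z [ 0.51  0.34 -0.79] grip body [ 0.52 -0.24  0.59]
[ 0.96 -0.12 -0.61  1.82 -0.28  0.95 -1.13] tcp [ 0.561 -0.174  0.447] z [ 0.49 -0.01 -0.87] grip body [ 0.51 -0.17  0.53]
[ 0.95 -0.24 -0.88  2.07  0.2   0.61 -1.33] tcp [ 0.561 -0.127  0.385] z [ 0.56 -0.31 -0.77] grip body [ 0.51 -0.1   0.46]
[ 1.11 -0.21 -1.16  2.23  0.65  0.38 -1.48] tcp [ 0.571 -0.105  0.315] z [ 0.63 -0.34 -0.7 ] grip body [ 0.51 -0.07  0.39]
[ 1.18 -0.01 -1.17  2.27  0.93  0.23 -1.31] tcp [ 0.59  -0.123  0.258] z [ 0.66 -0.2  -0.73] grip body [ 0.52 -0.1   0.33]
[ 1.2   0.25 -1.15  2.24  1.17  0.21 -1.04] tcp [ 0.612 -0.146  0.199] z [ 0.64 -0.07 -0.77] grip body [ 0.55 -0.14  0.28]
```

```bash
python3 -m crank '[0,-0.025,-0.04,0,0,0,0.08, 0,-0.025,-0.04,0,0,0,0.08, 0,0,0,0,0,0,0.08]'
cat > t1.py <<'E'
from opt import *
q=np.array(read_state()["qpos"]);q=np.clip(q,lo+.005,hi-.005)
T0=R0@np.array([[0,0,1],[1,0,0],[0,1,0.]])
g,e,a=ik(P0+R0@np.array([-.13,0,.1]),T0,np.array([1.2,.25,-1.17,2.16,.95,.28,-.82]),w=1e-3)
from multiprocessing import Pool
def w(s): return optimise(q,g,n=4,seed=s,zmin=.235)
if __name__=="__main__":
    print(q.round(3),g.round(3),e,a)
    with Pool(4) as P: R=P.map(w,range(12))
    for s,(V,Q,c) in enumerate(R):
      if c<1:
        X=np.array([fkj(k)[0] for k in Q]);np.save(f"Q{s}.npy",Q)
        print(s,round(c,2),(Q[-1]-g).round(3),"len",np.abs(np.diff(Q,axis=0)).sum(0).round(2), "rot",np.degrees(np.linalg.norm(V[:,3:],axis=1)).round(),"tr",np.linalg.norm(V[:,:3],axis=1).round(2),"box",X.min(0).round(2),X.max(0).round(2))
E
OMP_NUM_THREADS=1 timeout 550 python3 t1.py
```

```text
time_s: 5.25
tool_pos: [0.5602, -0.1484, 0.3166]
tcp_rot: [[-0.1, -0.771, 0.629], [-0.995, 0.085, -0.053], [-0.013, -0.631, -0.775]]
force: [-1.3, -0.0, -0.7]
opening: 0.0801
[ 0.688 -0.139 -0.44   2.194 -0.38   0.418 -2.719] [ 1.308  0.178 -1.23   2.166  0.608  0.253 -0.503] 0.0013597140336057943 0.0002114766836882877
1 0.1 [ 0.     0.     0.004 -0.    -0.     0.    -0.   ] len [0.63 0.32 0.82 0.36 1.98 0.35 2.34] rot [56. 42. 32. 52.] tr [0.11 0.06 0.09 0.03] box [ 0.51 -0.16  0.23] [ 0.64 -0.13  0.32]
2 0.11 [-0.    -0.     0.004  0.     0.    -0.    -0.   ] len [1.51 0.81 0.79 0.65 1.92 1.69 2.44] rot [48. 45. 51. 46.] tr [0.1  0.18 0.19 0.22] box [ 0.48 -0.21  0.23] [0.62 0.08 0.32]
3 0.11 [ 0.     0.     0.004 -0.    -0.    -0.    -0.   ] len [1.82 0.61 1.69 0.83 2.72 1.33 2.36] rot [55. 33. 56. 41.] tr [0.27 0.18 0.18 0.15] box [ 0.56 -0.37  0.23] [ 0.69 -0.15  0.38]
4 0.11 [-0.     0.     0.004  0.    -0.    -0.    -0.   ] len [1.3  1.23 0.92 2.18 1.57 3.04 2.23] rot [33. 66. 48. 51.] tr [0.15 0.3  0.38 0.16] box [ 0.56 -0.18  0.22] [ 0.77 -0.11  0.56]
5 0.1 [ 0.     0.     0.004  0.     0.    -0.    -0.   ] len [1.11 0.48 0.99 0.26 1.61 0.4  2.29] rot [45. 44. 45. 45.] tr [0.15 0.06 0.05 0.04] box [ 0.56 -0.16  0.23] [ 0.69 -0.14  0.32]
6 0.1 [-0.     0.     0.004 -0.    -0.    -0.     0.   ] len [1.62 0.58 1.19 0.44 1.47 0.35 2.27] rot [43. 48. 44. 44.] tr [0.15 0.1  0.08 0.08] box [ 0.56 -0.15  0.23] [ 0.7  -0.08  0.32]
9 0.11 [-0.001 -0.     0.004  0.     0.     0.    -0.   ] len [1.09 0.79 0.79 0.79 1.36 1.4  2.22] rot [39. 45. 48. 60.] tr [0.09 0.16 0.05 0.14] box [ 0.56 -0.17  0.23] [ 0.75 -0.05  0.32]
11 0.1 [ 0.     0.     0.004 -0.    -0.     0.    -0.   ] len [1.09 0.69 1.05 0.24 1.4  0.45 2.22] rot [42. 59. 43. 43.] tr [0.06 0.05 0.08 0.05] box [ 0.56 -0.16  0.25] [ 0.62 -0.11  0.37]
```

```bash
cat > mk.py <<'E'
from opt import *
def mk(Q,n):
    from scipy.interpolate import interp1d
    c=np.r_[0,np.cumsum([np.degrees(np.linalg.norm(Ro.from_matrix(fkj(a)[1].T@fkj(b)[1]).as_rotvec()))+200*np.linalg.norm(fkj(a)[0]-fkj(b)[0]) for a,b in zip(Q[:-1],Q[1:])])]
    P=interp1d(c,Q,axis=0)(np.linspace(0,c[-1],n+1))
    out=[];x,T,_=fkj(P[0])
    for b in P[1:]:
        x1,T1,_=fkj(b);r=np.r_[(T.T@(x1-x)).round(3),np.degrees(Ro.from_matrix(T.T@T1).as_rotvec()).round(1)]
        out.append(r);x=x+T@r[:3];T=T@Ro.from_rotvec(np.radians(r[3:])).as_matrix()
    print("max dq/row",np.abs(np.diff(P,axis=0)).max(0).round(3),"max rot",max(np.linalg.norm(r[3:]) for r in out).round(1))
    for i in range(0,n,12): print([float(v) for r in out[i:i+12] for v in list(r)+[.08]])
    return out,P
E
python3 - <<'E'
from mk import *
Q=np.load("Q11.npy");o,P=mk(Q,24)
for k in P[::4]: print(k.round(2),fkj(k)[0].round(3),fkj(k)[1][:,2].round(2))
E
```

```text
max dq/row [0.079 0.065 0.103 0.026 0.11  0.042 0.209] max rot 8.4
[0.001, -0.007, -0.008, 1.5, 2.1, -7.2, 0.08, 0.003, -0.007, -0.008, 1.5, 2.1, -7.3, 0.08, 0.003, -0.007, -0.007, 1.6, 2.1, -7.3, 0.08, 0.005, -0.006, -0.007, 1.5, 2.1, -7.3, 0.08, 0.005, -0.005, -0.007, 1.5, 2.1, -7.2, 0.08, -0.0, -0.004, -0.002, -0.1, 1.3, -7.8, 0.08, -0.007, -0.002, 0.003, -1.5, 0.5, -8.2, 0.08, -0.006, -0.003, 0.003, -1.4, 0.4, -8.2, 0.08, -0.006, -0.004, 0.002, -1.4, 0.5, -8.2, 0.08, -0.005, -0.006, 0.002, -1.4, 0.4, -8.1, 0.08, -0.005, -0.006, 0.003, -1.4, 0.4, -8.1, 0.08, -0.004, -0.006, 0.002, -1.4, 0.4, -8.0, 0.08]
[-0.003, -0.007, 0.006, 0.1, -0.2, -7.5, 0.08, -0.002, -0.006, 0.012, 2.3, -0.5, -6.9, 0.08, -0.001, -0.005, 0.012, 2.2, -0.5, -6.7, 0.08, -0.0, -0.005, 0.013, 2.3, -0.6, -6.7, 0.08, -0.0, -0.004, 0.013, 2.3, -0.6, -6.8, 0.08, 0.001, -0.004, 0.012, 2.3, -0.6, -6.7, 0.08, -0.002, -0.002, 0.011, 1.9, 0.1, -7.2, 0.08, -0.007, 0.003, 0.006, 0.5, 1.1, -7.9, 0.08, -0.007, 0.001, 0.005, 0.5, 1.0, -7.8, 0.08, -0.007, 0.001, 0.006, 0.5, 1.1, -7.9, 0.08, -0.008, 0.0, 0.005, 0.5, 1.2, -8.0, 0.08, -0.007, -0.0, 0.004, 0.4, 1.2, -7.9, 0.08]
[ 0.69 -0.14 -0.44  2.19 -0.38  0.42 -2.72] [ 0.56  -0.148  0.317] [ 0.63 -0.05 -0.78]
[ 0.66 -0.24 -0.47  2.25 -0.15  0.28 -2.5 ] [ 0.561 -0.154  0.359] [ 0.71 -0.18 -0.68]
[ 0.83 -0.27 -0.71  2.27  0.19  0.24 -2.38] [ 0.564 -0.141  0.363] [ 0.72 -0.26 -0.64]
[ 1.15 -0.31 -1.11  2.28  0.6   0.24 -2.35] [ 0.57  -0.117  0.343] [ 0.7  -0.36 -0.62]
[ 1.09 -0.11 -1.11  2.24  0.81  0.28 -1.99] [ 0.599 -0.111  0.304] [ 0.68 -0.26 -0.69]
[ 1.05  0.06 -1.06  2.18  0.71  0.3  -1.3 ] [ 0.62  -0.119  0.268] [ 0.63 -0.16 -0.76]
[ 1.31  0.18 -1.23  2.17  0.61  0.25 -0.5 ] [ 0.623 -0.149  0.248] [ 0.64 -0.07 -0.77]
```

```bash
python3 -m crank '[0.001,-0.007,-0.008,1.5,2.1,-7.2,0.08, 0.003,-0.007,-0.008,1.5,2.1,-7.3,0.08, 0.003,-0.007,-0.007,1.6,2.1,-7.3,0.08, 0.005,-0.006,-0.007,1.5,2.1,-7.3,0.08, 0.005,-0.005,-0.007,1.5,2.1,-7.2,0.08, 0,-0.004,-0.002,-0.1,1.3,-7.8,0.08, -0.007,-0.002,0.003,-1.5,0.5,-8.2,0.08, -0.006,-0.003,0.003,-1.4,0.4,-8.2,0.08, -0.006,-0.004,0.002,-1.4,0.5,-8.2,0.08, -0.005,-0.006,0.002,-1.4,0.4,-8.1,0.08, -0.005,-0.006,0.003,-1.4,0.4,-8.1,0.08, -0.004,-0.006,0.002,-1.4,0.4,-8.0,0.08]'; python3 -c "
from h import *
rel()"
```

```text
time_s: 6.75
tool_pos: [0.5687, -0.1167, 0.3373]
tcp_rot: [[0.668, -0.27, 0.694], [-0.01, -0.935, -0.354], [0.744, 0.23, -0.627]]
force: [0.5, 0.0, -0.4]
opening: 0.0802
t 6.75 q [ 1.138 -0.302 -1.109  2.279  0.624  0.246 -2.36 ] rackxyz TCP mm [-235.6   24.4  113.3] open 80.2 F [ 0.5  0.  -0.4] M [0.37 0.7  0.03]
tool axes in rack cols:
 [[-0.143 -0.284  0.948]
 [ 0.062 -0.959 -0.278]
 [ 0.988  0.019  0.154]]
```

```bash
python3 -m crank '[-0.003,-0.007,0.006,0.1,-0.2,-7.5,0.08, -0.002,-0.006,0.012,2.3,-0.5,-6.9,0.08, -0.001,-0.005,0.012,2.2,-0.5,-6.7,0.08, 0,-0.005,0.013,2.3,-0.6,-6.7,0.08, 0,-0.004,0.013,2.3,-0.6,-6.8,0.08, 0.001,-0.004,0.012,2.3,-0.6,-6.7,0.08, -0.002,-0.002,0.011,1.9,0.1,-7.2,0.08, -0.007,0.003,0.006,0.5,1.1,-7.9,0.08, -0.007,0.001,0.005,0.5,1.0,-7.8,0.08, -0.007,0.001,0.006,0.5,1.1,-7.9,0.08, -0.008,0,0.005,0.5,1.2,-8.0,0.08, -0.007,0,0.004,0.4,1.2,-7.9,0.08]'
python3 - <<'E'
from h import *
from opt import *
s=rel()
q=np.array(s["qpos"]);x=s["tool_pos"];T=s["tcp_rot"]
T0=R0@np.array([[0,0,1],[1,0,0],[0,1,0.]])
print("rot to roll0 (tool, deg)",np.degrees(Ro.from_matrix(T.T@T0).as_rotvec()).round(2))
# predict straight descents
x0,Tm=fk(q)
for t in [(-.13,0,.1),(-.1,0,.06),(-.085,0,.02),(-.04,0,.02),(.012,0,.02)]:
    xt=P0+R0@np.array(t);n=6
    for i in range(1,n+1): q=track(q,x0+(xt-x0)*i/n,T0)
    x0=xt;a,b=fk(q);print(t,q.round(3),np.linalg.norm(a-xt)*1e3,np.degrees(np.linalg.norm(Ro.from_matrix(b.T@T0).as_rotvec())))
E
```

```text
time_s: 8.25
tool_pos: [0.6213, -0.148, 0.2423]
tcp_rot: [[0.106, 0.766, 0.634], [0.994, -0.083, -0.066], [0.002, 0.638, -0.77]]
force: [-0.8, 0.0, 1.0]
opening: 0.0799
t 8.25 q [ 1.284  0.18  -1.197  2.169  0.586  0.247 -0.477] rackxyz TCP mm [-127.    -1.1   94.8] open 79.9 F [-0.8  0.   1. ] M [0.09 0.63 0.03]
tool axes in rack cols:
 [[-0.002  0.006  1.   ]
 [ 1.    -0.     0.002]
 [ 0.     1.    -0.006]]
rot to roll0 (tool, deg) [-0.37 -0.14 -0.  ]
(-0.13, 0, 0.1) [ 1.289  0.17  -1.206  2.166  0.578  0.248 -0.477] 0.0033596757535571758 6.059344633868371e-05
(-0.1, 0, 0.06) [ 1.072  0.198 -0.992  2.245  1.039  0.16  -0.941] 0.072828139878404 0.0026321681602005983
(-0.085, 0, 0.02) [ 1.111  0.263 -1.046  2.317  1.692  0.192 -1.566] 0.0022694772989616512 9.104823323361658e-05
(-0.04, 0, 0.02) [ 1.083  0.435 -1.078  2.285  1.867  0.342 -1.677] 0.001025023961680528 4.1866132411543165e-05
(0.012, 0, 0.02) [ 1.022  0.594 -1.057  2.238  1.981  0.459 -1.718] 0.0025726115153189145 0.00010220140960214133
```

```bash
python3 -m crank '[0.001,-0.009,0.005,-0.4,-0.1,0,0.08, 0,-0.009,0.005,0,0,0,0.08, 0,-0.009,0.006,0,0,0,0.08, 0,-0.009,0.006,0,0,0,0.08, 0,-0.009,0.005,0,0,0,0.08, 0,-0.010,0.005,0,0,0,0.08, 0,-0.010,0.005,0,0,0,0.08, 0,-0.010,0.005,0,0,0,0.08, 0,0,0,0,0,0,0.08]'
python3 - <<'E'
from h import *
rel()
for n in ["scene","side","wrist"]:
    p,d=get_image(n);cv2.imwrite(f"pics/{n}2.png",p)
a=cv2.imread("pics/scene2.png")[60:300,120:440];b=cv2.imread("pics/side2.png")[130:370,220:540]
cv2.imwrite("pics/v2.png",np.hstack([a,b]))
E
```

```text
time_s: 9.38
tool_pos: [0.5907, -0.1428, 0.1614]
tcp_rot: [[0.11, 0.762, 0.638], [0.994, -0.087, -0.068], [0.004, 0.642, -0.767]]
force: [1.2, 0.2, 0.4]
opening: 0.08
t 9.38 q [ 1.111  0.264 -1.043  2.314  1.671  0.188 -1.548] rackxyz TCP mm [-85.    0.8  19.1] open 80.0 F [1.2 0.2 0.4] M [ 0.02  0.55 -0.04]
tool axes in rack cols:
 [[-0.001  0.001  1.   ]
 [ 1.    -0.004  0.001]
 [ 0.004  1.    -0.001]]
```

View pics/v2.png

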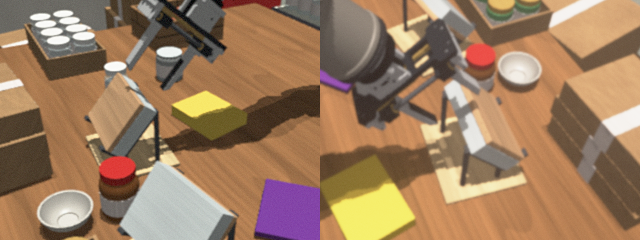

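View pics/wrist2.png

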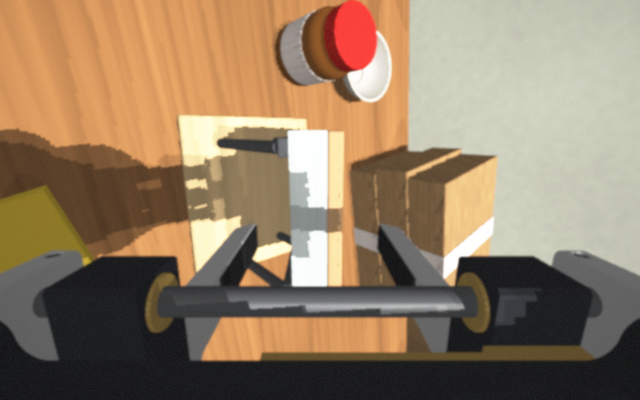

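```bash
python3 -m crank '[-0.001,0.001,0.015,0,0,0.2,0.08, 0,0,0.016,0,0,0,0.08, 0,0,0.016,0,0,0,0.08, 0,0,0,0,0,0,0.08]'; python3 -m crank '[0,0,0.016,0,0,0,0.08, 0,0,0.017,0,0,0,0.08, 0,0,0.017,0,0,0,0.08, 0,0,0,0,0,0,0.08]'
python3 - <<'E'
from h import *
rel()
for n in ["wrist","side"]:
    p,d=get_image(n);cv2.imwrite(f"pics/{n}3.png",p)
a=cv2.imread("pics/wrist3.png")[100:400,160:480];b=cv2.imread("pics/side3.png")[100:400,220:540]
cv2.imwrite("pics/v3.png",np.hstack([a,b]))
E
```

```text
time_s: 10.02
tool_pos: [0.6226, -0.1472, 0.1267]
tcp_rot: [[0.113, 0.761, 0.639], [0.994, -0.09, -0.068], [0.006, 0.643, -0.766]]
force: [-0.3, 1.1, 0.5]
opening: 0.0795
time_s: 10.52
tool_pos: [0.6543, -0.1508, 0.0888]
tcp_rot: [[0.113, 0.761, 0.639], [0.994, -0.09, -0.069], [0.005, 0.643, -0.766]]
force: [0.5, 0.4, -0.2]
opening: 0.0799
t 10.53 q [ 1.022  0.591 -1.053  2.23   1.969  0.451 -1.712] rackxyz TCP mm [11.8 -0.4 21.5] open 79.9 F [ 0.5  0.4 -0.2] M [ 0.06  0.6  -0.03]
tool axes in rack cols:
 [[-0.    -0.     1.   ]
 [ 1.    -0.008  0.   ]
 [ 0.008  1.     0.   ]]
```

View pics/v3.png

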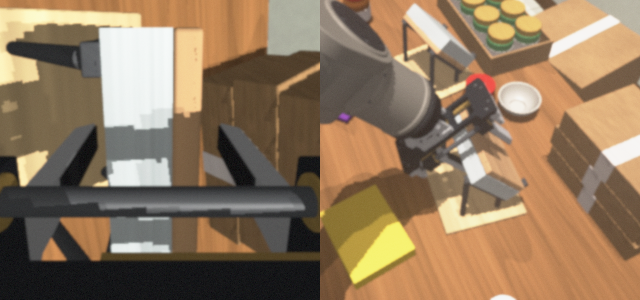

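```bash
python3 -m crank '[0,0,0,0,0,-0.5,0.06, 0,0,0,0,0,0,0.05, 0,0,0,0,0,0,0.044, 0,0,0,0,0,0,0.04, 0,0,0,0,0,0,0.03, 0,0,0,0,0,0,0.03, 0,0,0,0,0,0,0.03, 0,0,0,0,0,0,0.03]' 55; python3 -c "
from h import *
rel()"
```

```text
time_s: 11.62
tool_pos: [0.6541, -0.1509, 0.0888]
tcp_rot: [[0.106, 0.761, 0.639], [0.994, -0.08, -0.07], [-0.001, 0.643, -0.766]]
force: [-5.5, 1.2, 3.3]
opening: 0.0396
t 11.62 q [ 1.02   0.59  -1.051  2.231  1.972  0.451 -1.707] rackxyz TCP mm [11.7 -0.5 21.4] open 39.6 F [-5.5  1.2  3.3] M [ 0.02  1.12 -0.02]
tool axes in rack cols:
 [[ 0.001 -0.001  1.   ]
 [ 1.     0.002 -0.001]
 [-0.002  1.     0.001]]
```

```bash
cat > t3.py <<'E'
from opt import *
q0=np.array(read_state()["qpos"]);x0,_=fk(q0)
T0=R0@np.array([[0,0,1],[1,0,0],[0,1,0.]])
def go(q,xa,xb,T,n):
    m=9
    for i in range(1,n+1):
        q=track(q,xa+(xb-xa)*i/n,T);m=min(m,(q-lo).min(),(hi-q).min())
    return q,m,np.linalg.norm(fk(q)[0]-xb)*1e3
for via in [(.0,0,.12),(.03,0,.15),(-.03,0,.12),(-.06,0,.14),(.03,0,.2),(0,0,.17),(.06,0,.22)]:
  for sg in (-1,1):
    xv=P0+R0@np.array(via);xl=P0+R0@np.array([.0117,0,.024])
    q,m0,_=go(q0,x0,xl,T0,2);q,m1,e1=go(q,xl,xv,T0,10);qa=q;T=T0;m2=9
    for i in range(36):
        T=T@Ro.from_rotvec([0,0,sg*np.radians(5)]).as_matrix();q=track(q,xv,T);m2=min(m2,(q-lo).min(),(hi-q).min())
    qb=q;q,m3,e3=go(q,xv,xl,T,10);b=fk(q)[1];q2,m4,e4=go(q,xl,P0+R0@np.array([-.1,0,.022]),T,10)
    print(via,sg,"marg",np.round([m1,m2,m3,m4],3),"err",np.round([e1,e3,e4],2),"\n  ",qa.round(2),qb.round(2),q.round(2),q2.round(2))
E
python3 t3.py
```

```text
(0.0, 0, 0.12) -1 marg [0.183 0.185 0.175 0.   ] err [0.01 0.   0.08] 
   [ 0.91  0.48 -0.95  2.06  1.46  0.35 -1.26] [ 0.91  0.48 -0.94  2.06  1.46  0.34  1.89] [ 1.    0.57 -1.03  2.23  1.98  0.44  1.41] [ 1.17  0.22 -1.09  2.32  1.52  0.16  1.74]
(0.0, 0, 0.12) 1 marg [0.183 0.    0.    0.   ] err [1.000e-02 7.679e+01 2.597e+01] 
   [ 0.91  0.48 -0.95  2.06  1.46  0.35 -1.26] [-0.15  0.31  0.36  2.07 -1.02  0.16 -2.13] [-0.1   0.26  0.32  2.16 -1.02  0.16 -2.1 ] [-1.11  0.05  1.37  2.37 -1.02  0.16 -2.04]
(0.03, 0, 0.15) -1 marg [0.198 0.232 0.166 0.   ] err [0.   0.   0.06] 
   [ 0.87  0.55 -0.93  1.97  1.43  0.39 -1.19] [ 0.9   0.57 -0.99  1.97  1.45  0.42  1.95] [ 1.03  0.59 -1.06  2.23  1.96  0.46  1.45] [ 1.17  0.22 -1.09  2.32  1.52  0.16  1.74]
(0.03, 0, 0.15) 1 marg [0.198 0.    0.    0.   ] err [ 0.   76.79 25.97] 
   [ 0.87  0.55 -0.93  1.97  1.43  0.39 -1.19] [-0.11  0.39  0.31  2.   -1.02  0.16 -2.15] [-0.1   0.26  0.32  2.16 -1.02  0.16 -2.1 ] [-1.11  0.05  1.37  2.37 -1.02  0.16 -2.04]
(-0.03, 0, 0.12) -1 marg [0.153 0.043 0.058 0.002] err [0. 0. 0.] 
   [ 0.97  0.42
[... 1729 characters left out ...]
9 25.97] 
   [ 0.92  0.51 -0.99  1.95  1.25  0.41 -1.03] [-0.1   0.33  0.29  2.01 -0.8   0.16 -2.36] [-0.1   0.26  0.32  2.16 -1.02  0.16 -2.1 ] [-1.11  0.05  1.37  2.37 -1.02  0.16 -2.04]
(0.06, 0, 0.22) -1 marg [0.21  0.075 0.033 0.   ] err [0.01 0.   0.  ] 
   [ 0.82  0.64 -0.95  1.79  1.27  0.48 -0.98] [ 0.93  0.75 -1.16  1.79  1.41  0.63  2.12] [ 1.11  0.68 -1.2   2.23  1.91  0.56  1.55] [ 1.28  0.27 -1.23  2.32  1.52  0.22  1.77]
(0.06, 0, 0.22) 1 marg [0.21 0.   0.   0.  ] err [1.000e-02 7.679e+01 2.597e+01] 
   [ 0.82  0.64 -0.95  1.79  1.27  0.48 -0.98] [ 0.04  0.45  0.13  1.84 -0.42  0.17 -2.73] [-0.1   0.26  0.32  2.16 -1.02  0.16 -2.1 ] [-1.11  0.05  1.37  2.37 -1.02  0.16 -2.04]
```

```bash
python3 -m crank '[0,0.002,0,0,0,0,0.03, 0,0.006,-0.004,0,0,0,0.03, 0,0.015,0,0,0,0,0.03, 0,0.02,0,0,0,0,0.03, 0,0.022,0,0,0,0,0.03, 0,0.022,0,0,0,0,0.03, 0,0.021,0,0,0,0,0.03, 0,0.015,0,0,0,0,0.03, 0,0.005,0,0,0,0,0.03, 0,0,0,0,0,0,0.03]'
python3 - <<'E'
from h import *
rel()
for n in ["scene","side"]:
    p,d=get_image(n);cv2.imwrite(f"pics/{n}4.png",p)
a=cv2.imread("pics/scene4.png")[60:300,120:440];b=cv2.imread("pics/side4.png")[100:340,220:540]
cv2.imwrite("pics/v4.png",np.hstack([a,b]))
E
```

```text
time_s: 12.88
tool_pos: [0.7492, -0.161, 0.1743]
tcp_rot: [[0.106, 0.761, 0.64], [0.994, -0.081, -0.07], [-0.001, 0.644, -0.765]]
force: [0.3, -1.1, -3.3]
opening: 0.0399
t 12.88 q [ 0.893  0.502 -0.944  1.987  1.342  0.373 -1.126] rackxyz TCP mm [  7.6  -0.3 149.6] open 39.9 F [ 0.3 -1.1 -3.3] M [0.08 1.1  0.04]
tool axes in rack cols:
 [[ 0.001 -0.001  1.   ]
 [ 1.     0.001 -0.001]
 [-0.001  1.     0.001]]
```

View pics/v4.png

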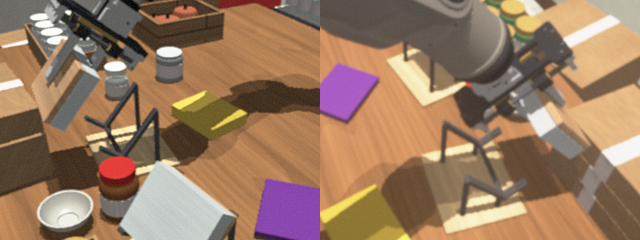

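Run:
```python
from h import *
tcp=read_state()["tool_pos"];a=R0[:,0]
for n in ["scene","side"]:
    d=np.load(f"pics/{n}0.npy");W=cloud(n,d)[d>0]
    L=(W-tcp)@R0
    r=np.hypot(L[:,1],L[:,2]);
    rk=(W-P0)@R0;notrack=~((abs(rk[:,0])<.075)&(abs(rk[:,1])<.08)&(abs(rk[:,2]-.02)<.06))
    v=W-np.array([.675,0,0]);arm=(np.hypot(v[:,0],v[:,1])<.13)&(W[:,2]>.19)
    for lo_,hi_ in ((-.1,.05),(.05,.1),(-.4,-.1)):
        m=(L[:,0]>lo_)&(L[:,0]<hi_)&notrack&~arm&(W[:,2]>.02)
        i=np.argsort(r[m])[:5];print(n,lo_,hi_,r[m][i].round(3),W[m][i].round(3)[:3].tolist())
    b=(W[:,1]<-.15)&(W[:,0]>.72)&(W[:,2]>.03);print("box",W[b].min(0).round(2),W[b].max(0).round(2))
```

```text
scene -0.1 0.05 [0.018 0.019 0.019 0.019 0.02 ] [[0.792, -0.163, 0.15], [0.792, -0.169, 0.151], [0.793, -0.165, 0.151]]
scene 0.05 0.1 [0.012 0.012 0.012 0.013 0.013] [[0.793, -0.154, 0.119], [0.796, -0.154, 0.12], [0.793, -0.154, 0.126]]
scene -0.4 -0.1 [0.344 0.344 0.345 0.345 0.345] [[0.422, -0.134, 0.029], [0.421, -0.143, 0.029], [0.422, -0.125, 0.029]]
box [ 0.72 -2.35  0.03] [ 1.05 -0.15  0.19]
side -0.1 0.05 [0.012 0.013 0.013 0.013 0.014] [[0.79, -0.165, 0.143], [0.79, -0.163, 0.144], [0.789, -0.157, 0.143]]
side 0.05 0.1 [0.001 0.002 0.002 0.002 0.002] [[0.791, -0.165, 0.124], [0.789, -0.167, 0.125], [0.791, -0.163, 0.122]]
side -0.4 -0.1 [0.344 0.344 0.345 0.345 0.345] [[0.424, -0.119, 0.03], [0.421, -0.147, 0.03], [0.423, -0.111, 0.031]]
box [ 0.79 -0.37  0.03] [ 0.95 -0.15  0.15]
```

```bash
cat > t4.py <<'E'
from t3 import go
from opt import *
from h import cloud
q0=np.array(read_state()["qpos"]);x0,_=fk(q0)
T0=R0@np.array([[0,0,1],[1,0,0],[0,1,0.]])
for via in [(-.03,0,.10),(-.03,0,.115),(-.03,0,.13),(-.04,0,.12),(-.045,0,.10)]:
    xv=P0+R0@np.array(via);xl=P0+R0@np.array([.0117,0,.024])
    q,m1,e1=go(q0,x0,xv,T0,8);qa=q;T=T0;m2=9
    for i in range(36):
        T=T@Ro.from_rotvec([0,0,-np.radians(5)]).as_matrix();q=track(q,xv,T);m2=min(m2,(q-lo).min(),(hi-q).min())
    qb=q;q,m3,e3=go(q,xv,xl,T,10);q2,m4,e4=go(q,xl,P0+R0@np.array([-.1,0,.022]),T,10)
    print(via,"marg",np.round([m1,m2,m3,m4],3),"err",np.round([e1,e3,e4],2),"\n  ",qa.round(2),qb.round(2),q.round(2),q2.round(2))
    for n in ["scene","side"]:
        d=np.load(f"pics/{n}0.npy");W=cloud(n,d)[d>0];L=(W-xv)@R0;r=np.hypot(L[:,1],L[:,2])
        rk=(W-P0)@R0;nr=~((abs(rk[:,0])<.075)&(abs(rk[:,1])<.08)&(abs(rk[:,2]-.02)<.06));v=W-np.array([.675,0,0]);arm=(np.hypot(v[:,0],v[:,1])<.13)&(W[:,2]>.19)
        m=(L[:,0]>-.08)&(L[:,0]<.06)&nr&~arm;print("    minr",r[m].min().round(3))
E
sed -i 's/^for via/if __name__=="__main__":\n for via/; ' t3.py
python3 - <<'E'
s=open('t3.py').read().split('if __name__')[0];open('t3.py','w').write(s)
E
python3 t4.py
```

```text
(-0.03, 0, 0.1) marg [0.132 0.133 0.161 0.   ] err [0.01 0.   0.06] 
   [ 0.94  0.4  -0.95  2.12  1.42  0.29 -1.25] [ 0.99  0.42 -1.01  2.12  1.44  0.32  1.89] [ 1.02  0.59 -1.05  2.23  1.97  0.45  1.44] [ 1.17  0.22 -1.09  2.32  1.52  0.16  1.74]
    minr 0.141
    minr 0.139
(-0.03, 0, 0.115) marg [0.153 0.082 0.097 0.04 ] err [0.   0.   0.01] 
   [ 0.95  0.41 -0.97  2.09  1.34  0.31 -1.17] [ 1.08  0.49 -1.15  2.09  1.41  0.42  1.95] [ 1.07  0.64 -1.13  2.23  1.93  0.51  1.5 ] [ 1.25  0.26 -1.19  2.32  1.51  0.2   1.76]
    minr 0.147
    minr 0.146
(-0.03, 0, 0.13) marg [0.178 0.    0.016 0.   ] err [0. 0. 0.] 
   [ 0.97  0.42 -0.99  2.06  1.27  0.34 -1.09] [ 1.12  0.54 -1.23  2.05  1.4   0.49  2.  ] [ 1.1   0.67 -1.18  2.23  1.91  0.55  1.54] [ 1.28  0.27 -1.23  2.32  1.52  0.22  1.77]
    minr 0.154
    minr 0.153
(-0.04, 0, 0.12) marg [0.159 0.    0.019 0.001] err [0. 0. 0.] 
   [ 0.99  0.39 -1.    2.09  1.27  0.32 -1.1 ] [ 1.14  0.51 -1.23  2.08  1.39  0.46  1.99] [ 1.1   0.66 -1.17  2.23  1.92  0.54  1.53] [ 1.28  0.27 -1.23  2.32  1.52  0.22  1.77]
    minr 0.164
    minr 0.162
(-0.045, 0, 0.1) marg [0.124 0.062 0.079 0.035] err [0.   0.01 0.01] 
   [ 0.98  0.37 -0.98  2.13  1.33  0.28 -1.18] [ 1.12  0.45 -1.17  2.13  1.41  0.39  1.94] [ 1.07  0.64 -1.14  2.23  1.93  0.51  1.5 ] [ 1.26  0.26 -1.19  2.32  1.51  0.2   1.76]
    minr 0.153
    minr 0.15
```

```bash
python3 -m crank '[0,0,-0.012,0,0,0,0.03, 0,-0.01,-0.014,0,0,0,0.03, 0,-0.013,-0.012,0,0,0,0.03, 0,-0.012,0,0,0,0,0.03, 0,0,0,0,0,-6,0.03, 0,0,0,0,0,-9,0.03, 0,0,0,0,0,-10,0.03, 0,0,0,0,0,-10,0.03, 0,0,0,0,0,-10,0.03, 0,0,0,0,0,-10,0.03, 0,0,0,0,0,-10,0.03, 0,0,0,0,0,-10,0.03]';python3 -c "
from h import *
rel()"; python3 -m crank '[0,0,0,0,0,-10,0.03, 0,0,0,0,0,-10,0.03, 0,0,0,0,0,-10,0.03, 0,0,0,0,0,-10,0.03, 0,0,0,0,0,-10,0.03, 0,0,0,0,0,-10,0.03, 0,0,0,0,0,-10,0.03, 0,0,0,0,0,-10,0.03, 0,0,0,0,0,-10,0.03, 0,0,0,0,0,-10,0.03, 0,0,0,0,0,-5,0.03, 0,0,0,0,0,0,0.03]'
python3 - <<'E'
from h import *
rel()
for n in ["scene","side","wrist"]:
    p,d=get_image(n);cv2.imwrite(f"pics/{n}5.png",p);np.save(f"pics/{n}5.npy",d)
a=cv2.imread("pics/scene5.png")[60:300,100:420];b=cv2.imread("pics/side5.png")[100:340,220:540]
cv2.imwrite("pics/v5.png",np.hstack([a,b]))
E
```

```text
time_s: 14.48
tool_pos: [0.6971, -0.1556, 0.1806]
tcp_rot: [[-0.71, 0.296, 0.639], [0.329, 0.942, -0.07], [-0.623, 0.161, -0.766]]
force: [-0.4, 0.6, -2.1]
opening: 0.0399
t 14.47 q [ 1.03   0.45  -1.067  2.087  1.379  0.366  0.139] rackxyz TCP mm [-30.9  -0.6 113.5] open 39.9 F [-0.4  0.6 -2.1] M [0.16 1.02 0.04]
tool axes in rack cols:
 [[ 0.001  0.001  1.   ]
 [ 0.251  0.968 -0.001]
 [-0.968  0.251  0.   ]]
time_s: 15.98
tool_pos: [0.6974, -0.1557, 0.1807]
tcp_rot: [[-0.107, -0.761, 0.639], [-0.994, 0.081, -0.07], [0.002, -0.643, -0.766]]
force: [0.4, 1.1, -3.2]
opening: 0.0396
t 15.97 q [ 1.079  0.487 -1.14   2.085  1.41   0.412  1.957] rackxyz TCP mm [-30.7  -0.6 113.8] open 39.6 F [ 0.4  1.1 -3.2] M [ 0.27  1.05 -0.02]
tool axes in rack cols:
 [[-0.001  0.001  1.   ]
 [-1.    -0.001 -0.001]
 [ 0.001 -1.     0.001]]
```

View pics/v5.png

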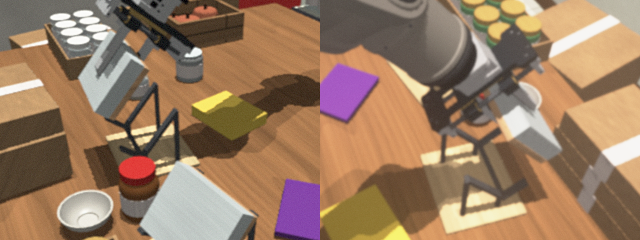

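View pics/wrist5.png

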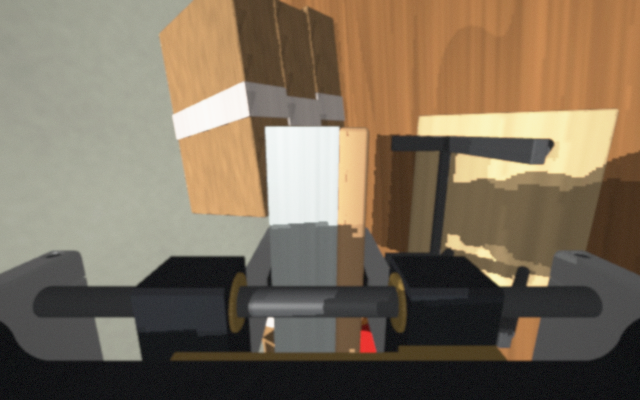

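Run:
```python
from h import *
tcp=read_state()["tool_pos"]
for n in ["scene","side"]:
    d=np.load(f"pics/{n}5.npy");L=((cloud(n,d)-tcp)@R0)[d>0]
    x,y,z=L.T
    inz=(abs(z)<.016)
    for nm,s in [("x-",inz&(abs(x+.066)<.006)&(abs(y)<.06)&(abs(y)>.03)),("y-",inz&(abs(y+.07)<.008)&(abs(x+.012)<.045)),("y+",inz&(abs(y-.07)<.008)&(abs(x+.012)<.045)),("top",(abs(z-.02)<.006)&(abs(y)<.065)&(abs(y)>.02)&(abs(x+.012)<.045))]:
        if s.sum()>20:
            A={"x":0,"y":1,"t":2}[nm[0]];print(n,nm,s.sum(),np.median(L[s][:,A]).round(5), "slope",np.polyfit(L[s][:,1 if A==0 else 0],L[s][:,A],1)[0].round(3), "yslope" ,np.polyfit(L[s][:,1],L[s][:,A],1)[0].round(3))
    # rails: points near rack plane z~0 
    r=((cloud(n,d)-P0)@R0)[d>0];m=(abs(r[:,2])<.004)&(abs(r[:,0])<.05)&(abs(r[:,1])<.08)
    h,e=np.histogram(r[m][:,1],bins=np.arange(-.08,.081,.002));print("rail y",[(round(float(a)*1e3),int(b)) for a,b in zip(e,h) if b>4])
    print("rail z",np.median(r[m&(abs(abs(r[:,1])-.058)<.006)][:,2]))
```

```text
scene x- 73 -0.06703 slope 0.001 yslope 0.001
scene y+ 911 0.07109 slope 0.001 yslope 1.0
scene top 949 0.01975 slope -0.0 yslope -0.002
rail y [(-66, 7), (-64, 11), (-62, 21), (-60, 27), (-58, 13), (-56, 30), (-54, 28), (-52, 49), (-50, 40), (-48, 6), (50, 5), (52, 23), (54, 25), (56, 32), (58, 30), (60, 30), (62, 35), (64, 68), (66, 46), (68, 6)]
rail z 2.5330604354478347e-05
side x- 386 -0.06679 slope -0.002 yslope -0.002
side y- 669 -0.07063 slope -0.002 yslope 1.0
side top 328 0.01939 slope 0.001 yslope 0.001
rail y [(-68, 32), (-66, 56), (-64, 29), (-62, 28), (-60, 25), (-58, 20), (-56, 27), (-54, 15), (48, 29), (50, 36), (52, 15), (54, 15), (56, 13), (58, 17), (60, 10), (62, 7)]
rail z -0.0002376335867545146
```

```bash
python3 -m crank '[-0.0006,0.012,0,0,0,0,0.03, 0,0.018,0,0,0,0,0.03, 0,0.018,0.003,0,0,0,0.03, 0,0.018,0.006,0,0,0,0.03, 0,0.014,0.008,0,0,0,0.03, 0,0.006,0.008,0,0,0,0.03, 0,0,0.008,0,0,0,0.03, 0,0,0.006,0,0,0,0.03, 0,0,0.001,0,0,0,0.03, 0,0,0,0,0,0,0.03]'
python3 - <<'E'
from h import *
rel()
E
```

```text
time_s: 17.38
tool_pos: [0.6587, -0.1507, 0.0952]
tcp_rot: [[-0.106, -0.761, 0.64], [-0.994, 0.081, -0.07], [0.001, -0.644, -0.765]]
force: [0.0, -0.4, -3.1]
opening: 0.04
t 17.38 q [ 1.058  0.614 -1.11   2.218  1.914  0.482  1.51 ] rackxyz TCP mm [ 9.7  0.2 29. ] open 40.0 F [ 0.  -0.4 -3.1] M [0.23 1.05 0.04]
tool axes in rack cols:
 [[-0.001  0.001  1.   ]
 [-1.    -0.001 -0.001]
 [ 0.001 -1.     0.001]]
```

```bash
python3 -m crank '[0.0002,0.003,0,0,0,0,0.03, 0,0.003,0,0,0,0,0.03, 0,0.001,0.001,0,0,0,0.03, 0,0,0,0,0,0,0.03, 0,0,0,0,0,0,0.03]'
python3 - <<'E'
from h import *
rel()
E
```

```text
time_s: 18.0
tool_pos: [0.6539, -0.1505, 0.0898]
tcp_rot: [[-0.106, -0.761, 0.64], [-0.994, 0.081, -0.07], [0.001, -0.644, -0.765]]
force: [0.4, 0.3, -3.0]
opening: 0.0402
t 18.0 q [ 1.064  0.625 -1.115  2.23   1.942  0.493  1.488] rackxyz TCP mm [10.8 -0.1 21.8] open 40.2 F [ 0.4  0.3 -3. ] M [ 0.24  1.04 -0.01]
tool axes in rack cols:
 [[-0.001  0.001  1.   ]
 [-1.    -0.001 -0.001]
 [ 0.001 -1.     0.001]]
```

```bash
python3 -m crank '[0,0.0005,0.0007,0,0,0,0.03, 0,0,0,0,0,0,0.03]'; python3 -m crank '[0,0,0,0,0,0,0.039, 0,0,0,0,0,0,0.041, 0,0,0,0,0,0,0.043, 0,0,0,0,0,0,0.046, 0,0,0,0,0,0,0.055, 0,0,0,0,0,0,0.065, 0,0,0,0,0,0,0.075, 0,0,0,0,0,0,0.078, 0,0,0,0,0,0,0.078]' 10
python3 - <<'E'
from h import *
rel()
for n in ["scene","side","wrist"]:
    p,d=get_image(n);cv2.imwrite(f"pics/{n}6.png",p)
a=cv2.imread("pics/scene6.png")[60:300,100:420];b=cv2.imread("pics/side6.png")[130:370,220:540]
c=cv2.imread("pics/wrist6.png")[60:360,160:480]
cv2.imwrite("pics/v6.png",np.hstack([a,b]));cv2.imwrite("pics/w6.png",c)
E
```

```text
time_s: 18.25
tool_pos: [0.6539, -0.1506, 0.0889]
tcp_rot: [[-0.106, -0.761, 0.64], [-0.994, 0.081, -0.07], [0.001, -0.644, -0.765]]
force: [1.2, -0.1, -2.8]
opening: 0.0396
time_s: 19.38
tool_pos: [0.6539, -0.1506, 0.0889]
tcp_rot: [[-0.106, -0.761, 0.64], [-0.994, 0.081, -0.07], [0.001, -0.644, -0.765]]
force: [0.9, 0.3, 0.3]
opening: 0.0777
t 19.38 q [ 1.064  0.628 -1.115  2.23   1.946  0.495  1.486] rackxyz TCP mm [11.4 -0.2 21.2] open 77.7 F [0.9 0.3 0.3] M [0.25 0.63 0.03]
tool axes in rack cols:
 [[-0.001  0.001  1.   ]
 [-1.    -0.001 -0.001]
 [ 0.001 -1.     0.001]]
```

View pics/v6.png

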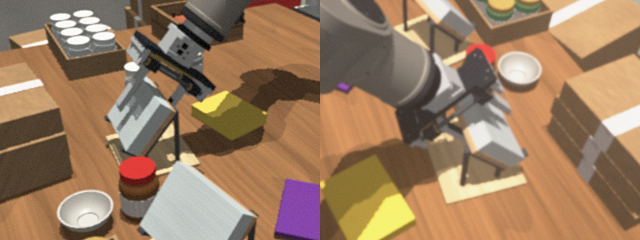

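View pics/w6.png

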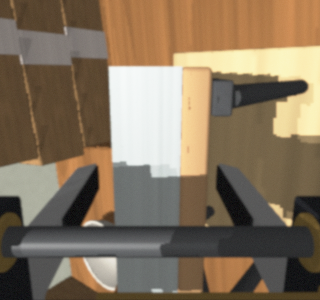

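```bash
python3 -m crank '[0,0,-0.008,0,0,0,0.078, 0,0,-0.014,0,0,0,0.078, 0,0,-0.016,0,0,0,0.078, 0,0,-0.016,0,0,0,0.078, 0,0,-0.016,0,0,0,0.078, 0,0,-0.015,0,0,0,0.078, 0,0,-0.010,0,0,0,0.078, 0,0,0,0,0,0,0.078]';python3 -c "
from h import *
rel()"; python3 -m crank '[0,-0.012,-0.008,0,0,0,0.078, 0,-0.015,-0.012,0,0,0,0.078, 0,-0.02,-0.012,0,0,0,0.078, 0,-0.02,-0.012,0,0,0,0.078, 0,-0.02,-0.012,0,0,0,0.078, 0,-0.02,-0.012,0,0,0,0.078, 0,0,0,0,0,0,0.078]'
python3 - <<'E'
from h import *
rel()
for n in ["scene","side"]:
    p,d=get_image(n);cv2.imwrite(f"pics/{n}7.png",p)
    L=((cloud(n,d)-P0)@R0)[d>0];x,y,z=L.T;inz=(z>.004)&(z<.036)
    for nm,s in [("x-",inz&(abs(x+.055)<.006)&(abs(y)<.05)),("y-",inz&(abs(y+.07)<.006)&(abs(x)<.045)),("y+",inz&(abs(y-.07)<.006)&(abs(x)<.045)),("top",(abs(z-.04)<.008)&(abs(y)<.06)&(abs(x)<.045))]:
        if s.sum()>20:
            A={"x":0,"y":1,"t":2}[nm[0]];B=1 if A==0 else 0;print(n,nm,s.sum(),(np.median(L[s][:,A])*1e3).round(2),"slope",np.polyfit(L[s][:,B],L[s][:,A],1)[0].round(4))
a=cv2.imread("pics/scene7.png")[60:300,100:420];b=cv2.imread("pics/side7.png")[130:370,220:540]
cv2.imwrite("pics/v7.png",np.hstack([a,b]))
E
```

```text
time_s: 20.52
tool_pos: [0.5929, -0.1443, 0.1624]
tcp_rot: [[-0.107, -0.761, 0.64], [-0.994, 0.079, -0.071], [0.004, -0.644, -0.765]]
force: [0.6, 0.1, -0.2]
opening: 0.0784
t 20.52 q [ 1.19   0.302 -1.141  2.308  1.649  0.237  1.642] rackxyz TCP mm [-84.3  -0.5  21.5] open 78.4 F [ 0.6  0.1 -0.2] M [ 0.29  0.64 -0.05]
tool axes in rack cols:
 [[-0.002  0.002  1.   ]
 [-1.    -0.003 -0.002]
 [ 0.003 -1.     0.002]]
time_s: 21.4
tool_pos: [0.6373, -0.1456, 0.2728]
tcp_rot: [[-0.113, -0.759, 0.641], [-0.994, 0.081, -0.079], [0.008, -0.646, -0.764]]
force: [-0.2, 0.2, 0.0]
opening: 0.0779
t 21.4 q [ 1.298  0.156 -1.226  2.115  0.502  0.299  2.73 ] rackxyz TCP mm [-140.4    3.   126.5] open 77.9 F [-0.2  0.2  0. ] M [ 0.25  0.64 -0.  ]
tool axes in rack cols:
 [[-0.01   0.004  1.   ]
 [-1.    -0.    -0.01 ]
 [ 0.    -1.     0.004]]
scene x- 164 -55.21 slope -0.0005
scene y+ 691 70.89 slope 0.0046
scene top 1429 40.17 slope -0.0017
side x- 933 -54.86 slope 0.0007
side y- 516 -70.93 slope -0.0013
side top 1056 39.75 slope -0.0001
```

View pics/v7.png

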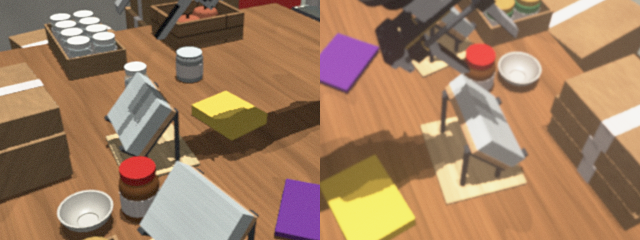

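```bash
python3 -c "
from station import *
print(finish_job(), read_state()['time_s'])"
```

```text
the job is handed in; nothing more can be done
the job is handed in; nothing more can be done
```

The pair is turned over and back on its rack, board underneath and tray upside down on top. I handed it in at about 21.5 s on the robot clock. I clamped the pair over its upper edge and lifted it off. I then rolled it half a turn about the finger axis and set it back against the stops. Finally I opened the fingers and drew them out up the slope.

**Final pose:** measured in both cameras after letting go, the pair's faces lie within about 0.5 mm of where they were at the start. The upper edge is at x = -55, the sides at y = ±71 and the top at z = 40 mm. The faces are square to the rack to within about 0.3°, and the pictures show the board under the tray.

**Robot clear:** the gripper touches nothing, with its tip about 85 mm up-slope of the pair and raised. The external force reads near zero. The highest tool force I read was about 7 N, and that was while gripping.

**Other pair:** I left the second rack alone, and it looks unchanged in the last picture.

**What went wrong on the way:**
- My first approach stopped short at a joint limit before touching anything. I brought the arm in a different posture and it then reached.
- After the lift, the held pair was within a few millimetres of the carton behind the rack. The force reading gave no sign of contact, and I backed away before turning it.

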